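Weigh the mailing tubes at the parcel counter

ROBOT

A 6-joint arm with a two-finger parallel gripper is mounted at the origin on the work surface. World frame = base frame: x ahead of the robot, y to its left, z up, the work surface at z = 0. Lengths are in m, angles in rad, forces in N, time in s.
With the tool pointing down it reaches from about 0.325 to 0.925 m from the base axis. Payload 3.1 kg.
Tool frame: the origin (TCP) lies at the very end of the fingers, on their centre line; the grasp point (between the pads) lies 19 mm behind it; z points along the fingers, y is the direction in which the jaws open and shut (so a half turn about z gives the same grasp; the last joint's range is limited). The gripper opens to 85 mm and grips with 20 to 120 N. Pads are 22 mm wide; open, the fingers measure 114 mm over their backs; the gripper's body (76 mm by 85 mm) begins 54 mm behind the grasp point. The pads swing forward as they close: fully open they stand 13 mm farther back than shut.
Start: joints at [1.098, 0.217, 1.613, -0, 1.311, -0.112], TCP at [0.221, 0.585, 0.231] pointing down, gripper open.
Joint ranges: [-2.75, 2.75], [-0.78, 2.1], [0.31, 2.55], [-1.13, 4.27], [0.13, 2.63], [-2.58, 2.58]. Speed limits (rad/s): [2.79, 2.79, 3.14, 3.14, 3.14, 3.14].

INTERFACE

Orientations are given as a unit quaternion [x, y, z, w].
In Python, from rig import env, imaging gives the robot as it stands.
- The arm moves only by the tool servo_tool, never from a script. Its argument "steps" is a list of rows, each a list of 3 entries, a list of its own where there are three numbers: the turn, a rotation vector about the tool's x, y, z in rad, then the shift along the tool's x, y, z in m, then the closure in counts, from 0 (fully open) to 255 (shut). A call has 1 to 20 rows; each row shifts and turns the pose as measured when the row begins, along the tool's axes as they then stand; what a row does not reach is not made up. A row lasts 1/8 s, in which the tool goes at most 62.5 mm and 10.7 degrees, less where a joint would pass 70% of its speed; a pose out of reach is approached as far as the arm can. A call with a gripper value outside its range is refused whole. The fingers move at their own pace and stop on an object; "grip_force" is the grip in N (left out, the last holds). Time passes only in rows, so rows that do not move let the fingers close. It gives the time, the measured TCP pose, the force and the opening at its end, in the units of the state.
- env.get_obs(): the state, without advancing time (a new reading comes with each control period).
- imaging.capture(name): name is "side" or "top" or "wrist"; returns a dict with "color" (420x560x3 uint8, red, green, blue), "camera_matrix" (3x3 intrinsics, pixels), "dist_coeffs" ([k1, k2, p1, p2, k3] as OpenCV has them; the pictures are not rectified), "cam_to_world" (4x4, takes a point from camera to world coordinates). Camera axes: x right, y up, looking along -z (the intrinsics and any distortion apply to the point x, -y, -z); pixel columns grow to the right and rows downward; lengths in m; the calibration is good to about 2 mm. A picture is of the moment at which its call begins. There is no depth.
- env.hand_in(): hands the job in, once; it reports no verdict.
The state is a dict: "time": time; "joint_positions": joint angles; "qvel": joint speeds; "joint_torque": joint torques, N m; "eef_pos": TCP position; "orientation": TCP orientation; "force": force on the tool from outside, world axes, zero at the start; "torque": the same for the moment, N m; "grip_width": opening from 0.0 (shut) to 1.0 (fully open).
Only numpy, scipy, OpenCV 4.12 (cv2) and the standard library are available. Lean on these libraries where they do the work, as an engineer would, in place of code of your own. Each camera call takes 0.05 s, during which the arm holds its last target. There are 200 camera calls.

TASK

Clear the carton off the tube scale and lay it flat in the orange crate, then press the white key fully to zero the empty scale. Lay every mailing tube in a groove of its own on the scale, about centred, lowering each until both saddle bars carry it before letting go (do not drop it). With all the tubes resting there, press the blue key (weigh) and then the green key (print), one at a time and fully down; then lay the tubes back in the bays of the black and grey tray, one to a bay. Never press the red key, and leave the other things on the counter alone.

Things in the scene. Friction and masses are not known exactly. Their poses are not given: they have to be found in the camera images.
- cradle: tube scale, fixed: grey box 180 (x) by 250 (y) mm, deck 30 mm high, with two black saddle bars along y (22 mm thick, centred at x = +-55 mm), each with three 90-degree vee notches 40 mm wide, 20 mm deep; opposite notches make three grooves along x, 85 mm apart. Lands between notches are 54 mm high; between the bars there is 88 mm open room for fingers. Origin: centre of underside, z up
- groove0 (a point): groove 0 of the tube scale (right-hand, looking along +x): the point where a tube's middle lies when it is seated, 61 mm above the table; axes as the scale's (groove runs along x)
- groove1 (a point): groove 1 of the tube scale (middle, looking along +x): the point where a tube's middle lies when it is seated, 61 mm above the table; axes as the scale's (groove runs along x)
- groove2 (a point): groove 2 of the tube scale (left-hand, looking along +x): the point where a tube's middle lies when it is seated, 61 mm above the table; axes as the scale's (groove runs along x)
- tube_a: mailing tube of brown cardboard with white end caps and a paper label, 38 mm in diameter, 170 mm long, 90 to 180 g, rolls; origin at its middle on the axis, own x along the axis. Waits in a bay of the tray. Two or three tubes are there; an absent one reads None
- tube_b: mailing tube of brown cardboard with white end caps and a paper label, 38 mm in diameter, 170 mm long, 90 to 180 g, rolls; origin at its middle on the axis, own x along the axis. Waits in a bay of the tray. Two or three tubes are there; an absent one reads None
- tube_c: mailing tube of brown cardboard with white end caps and a paper label, 38 mm in diameter, 170 mm long, 90 to 180 g, rolls; origin at its middle on the axis, own x along the axis. Waits in a bay of the tray. Two or three tubes are there; an absent one reads None
- tray: rack tray, 340 (x) by 240 (y) mm, fixed: flat black floor 4 mm above the table, with three bays along y, centred at x = -100, 0, +100 mm, one tube to a bay. Bays are 70 mm wide and 232 mm long, bounded by grey blocks (only near the ends, 60 to 120 mm from the middle in y) and end walls, all 28 mm high; the middle 120 mm has no blocks: room for fingers. Origin: centre of underside, z up
- carton: flat brown carton with an orange tape band, 150 mm (x) by 64 mm (y) by 50 mm high, 175 to 350 g, left lying on the saddle bars of the scale at the start, its long side along the grooves; origin: centre of its underside
- crate: orange open crate, outside 220 mm (x) by 170 mm (y) by 60 mm high, walls and floor 5 mm, fixed; origin: centre of its underside, z up
- keypad: grey keypad block 120 x 120 mm, 20 mm high, fixed, with four round spring keys at the corners of a 56 mm square; which key is at which corner varies; origin: centre of its underside
- key_white (a joint): travel of the white key (zero): 0 up, 0.006 m fully down; a spring key, about 1.5 N to start and 5 N fully down, comes up by itself. Counts as pressed beyond 0.0045
- key_blue (a joint): travel of the blue key (weigh): 0 up, 0.006 m fully down; a spring key, about 1.5 N to start and 5 N fully down, comes up by itself. Counts as pressed beyond 0.0045
- key_green (a joint): travel of the green key (print label): 0 up, 0.006 m fully down; a spring key, about 1.5 N to start and 5 N fully down, comes up by itself. Counts as pressed beyond 0.0045
- key_red (a joint): travel of the red key (cancel, not to be pressed): 0 up, 0.006 m fully down
- key_white_top (a point): centre of the white key's top face (key 28 mm across, in a black collar 44 mm across; it stands 38 mm above the table when up and goes straight down)
- key_blue_top (a point): centre of the blue key's top face (key 28 mm across, in a black collar 44 mm across; it stands 38 mm above the table when up and goes straight down)
- key_green_top (a point): centre of the green key's top face (key 28 mm across, in a black collar 44 mm across; it stands 38 mm above the table when up and goes straight down)
- key_red_top (a point): centre of the red key's top face (key 28 mm across, in a black collar 44 mm across; it stands 38 mm above the table when up and goes straight down)
- label_roll: bystander: white paper roll standing upright, 48 mm across, 45 mm high, origin at its underside; leave alone
- small_box: bystander: small carton 50 x 50 x 60 mm high with a yellow band, origin at its underside; leave alone
- tape_roll: bystander: yellow tape roll 70 mm across, 40 mm high, near the robot; leave alone

How it is judged:
On the way, in this order (a step that is already met when the one before it is completed fails the run):
1. the carton has been laid flat in the crate and released (x of carton in the frame of crate between -0.09 and 0.09 m and y of carton in the frame of crate between -0.07 and 0.07 m and z of carton in the frame of crate below 0.02 m and angle between carton's own z axis and vertical below 0.2 rad and contact force between carton and the fingers below 0.05 N and linear speed of carton below 0.03 m/s), for 0.2 s.
2. the white key is pressed down while the scale is empty (value of joint key_white above 0.0045 m and contact force between each of carton, tube_a, tube_b, tube_c and cradle below 0.05 N), for 0.05 s.
3. every tube lies settled in a groove of its own, released (((distance between tube_a and groove0 below 0.025 m and z of tube_a in the frame of groove0 between -0.006 and 0.006 m and y of tube_a in the frame of groove0 between -0.006 and 0.006 m) or (distance between tube_a and groove1 below 0.025 m and z of tube_a in the frame of groove1 between -0.006 and 0.006 m and y of tube_a in the frame of groove1 between -0.006 and 0.006 m) or (distance between tube_a and groove2 below 0.025 m and z of tube_a in the frame of groove2 between -0.006 and 0.006 m and y of tube_a in the frame of groove2 between -0.006 and 0.006 m)) and angle between the x axis of each of tube_a, tube_b, tube_c and the x axis of cradle, either way round below 0.08 rad and contact force between each of tube_a, tube_b, tube_c and the fingers below 0.05 N and linear speed of each of tube_a, tube_b, tube_c below 0.03 m/s and ((distance between tube_b and groove0 below 0.025 m and z of tube_b in the frame of groove0 between -0.006 and 0.006 m and y of tube_b in the frame of groove0 between -0.006 and 0.006 m) or (distance between tube_b and groove1 below 0.025 m and z of tube_b in the frame of groove1 between -0.006 and 0.006 m and y of tube_b in the frame of groove1 between -0.006 and 0.006 m) or (distance between tube_b and groove2 below 0.025 m and z of tube_b in the frame of groove2 between -0.006 and 0.006 m and y of tube_b in the frame of groove2 between -0.006 and 0.006 m)) and ((distance between tube_c and groove0 below 0.025 m and z of tube_c in the frame of groove0 between -0.006 and 0.006 m and y of tube_c in the frame of groove0 between -0.006 and 0.006 m) or (distance between tube_c and groove1 below 0.025 m and z of tube_c in the frame of groove1 between -0.006 and 0.006 m and y of tube_c in the frame of groove1 between -0.006 and 0.006 m) or (distance between tube_c and groove2 below 0.025 m and z of tube_c in the frame of groove2 between -0.006 and 0.006 m and y of tube_c in the frame of groove2 between -0.006 and 0.006 m))), for 0.3 s.
4. the blue key is pressed down with all the tubes in their grooves (all of step 3 and value of joint key_blue above 0.0045 m), for 0.05 s.
5. the green key is pressed down with all the tubes in their grooves (all of step 3 and value of joint key_green above 0.0045 m), for 0.05 s.
At the end, for the whole second after the job is handed in: Every tube present lies at rest, released, on the floor of a tray bay (its middle within 30 mm of the bay's middle line, 40 mm of the tray's middle in y, 17 to 29 mm above the table); the carton lies flat (tilt under 0.2 rad) in the crate, released; all keys are up (all of step 1 and (x of tube_a in the frame of tray between -0.13 and -0.07 m or x of tube_a in the frame of tray between -0.03 and 0.03 m or x of tube_a in the frame of tray between 0.07 and 0.13 m) and y of tube_a in the frame of tray between -0.04 and 0.04 m and z of tube_a in the frame of tray between 0.017 and 0.029 m and contact force between each of tube_a, tube_b, tube_c and the fingers below 0.05 N and linear speed of each of tube_a, tube_b, tube_c below 0.03 m/s and (x of tube_b in the frame of tray between -0.13 and -0.07 m or x of tube_b in the frame of tray between -0.03 and 0.03 m or x of tube_b in the frame of tray between 0.07 and 0.13 m) and y of tube_b in the frame of tray between -0.04 and 0.04 m and z of tube_b in the frame of tray between 0.017 and 0.029 m and (x of tube_c in the frame of tray between -0.13 and -0.07 m or x of tube_c in the frame of tray between -0.03 and 0.03 m or x of tube_c in the frame of tray between 0.07 and 0.13 m) and y of tube_c in the frame of tray between -0.04 and 0.04 m and z of tube_c in the frame of tray between 0.017 and 0.029 m and value of joint each of key_white, key_blue, key_green, key_red below 0.002 m); the robot touches nothing.
It fails at once if the red cancel key is pressed (value of joint key_red above 0.003 m).
It fails at once if two keys are pressed at once (value of joint each of key_white, key_blue above 0.003 m or value of joint each of key_white, key_green above 0.003 m or value of joint each of key_blue, key_green above 0.003 m).
It fails at once if a bystander (label roll, small box, tape roll) is moved more than 4 cm (distance of any of label_roll, small_box, tape_roll from where it was at the start of the episode above 0.04 m).
It fails at once if a tube is dropped into the cradle instead of being lowered until the groove carries it (let go in the air, more than 15 mm above its seat) ((horizontal distance between tube_a and cradle below 0.15 m and z of tube_a in the frame of cradle above 0.076 m and contact force between tube_a and anything else below 0.001 N and linear speed of tube_a above 0.25 m/s) or (horizontal distance between tube_b and cradle below 0.15 m and z of tube_b in the frame of cradle above 0.076 m and contact force between tube_b and anything else below 0.001 N and linear speed of tube_b above 0.25 m/s) or (horizontal distance between tube_c and cradle below 0.15 m and z of tube_c in the frame of cradle above 0.076 m and contact force between tube_c and anything else below 0.001 N and linear speed of tube_c above 0.25 m/s)).
Of tube_a, tube_b, tube_c only 2 to 3 are there at a start; the rules pass over those that are not, and their reading is None.
At some moment in a run one of tube_a, tube_b, tube_c may be knocked a few centimetres aside while the robot is not near it.
It also fails if it takes over 210 s, if anything falls off the work surface, if the arm or the gripper's body presses on something with over 40 N, if the wrist force passes 120 N, or if a joint passes its speed limit or range.

## Working session

There is one attempt and no reset: what is moved stays moved. The work goes in short steps, Python scripts to look and compute and a tool call to move; the robot and the scene stay as the last step left them, time stands still between calls to the robot, and variables do not carry over. Pictures are saved under pics/ and viewed, about 12 in all and at most 16, crops included, and the job is handed in when it is done.

Besides the shell and the picture viewer there is one more tool, called after "Emit:" in YAML: its name, and indented under it one key for each argument. servo_tool: Moves the arm, as the interface text tells. Its arguments: {"type":"object","properties":{"steps":{"type":"array"},"grip_force":{"type":"number"}},"required":["steps"]}

```bash
ls; mkdir -p pics; cat > h.py <<'E'
import numpy as np, cv2
from rig import env, imaging
def cap(n, fn=None):
    c=imaging.capture(n)
    if fn: cv2.imwrite('pics/'+fn, c['color'][:,:,::-1])
    return c
def ray(c,uv):
    p=cv2.undistortPoints(np.array([[uv]],float),np.array(c['camera_matrix']),np.array(c['dist_coeffs']))[0,0]
    T=np.array(c['cam_to_world']); d=T[:3,:3]@np.array([p[0],-p[1],-1.]); return T[:3,3],d
def onz(c,uv,z):
    o,d=ray(c,uv); return o+d*(z-o[2])/d[2]
def proj(c,P):
    T=np.array(c['cam_to_world']); q=(np.array(P,float)-T[:3,3])@T[:3,:3]; q=q*[1,-1,-1]
    return cv2.projectPoints(q.reshape(-1,1,3),np.zeros(3),np.zeros(3),np.array(c['camera_matrix']),np.array(c['dist_coeffs']))[0][:,0]
E
python3 - <<'E'
from h import *
o=env.get_obs(); print(o)
for n in('top','side'):
    c=cap(n,n+'0.png'); print(n,np.array(c['cam_to_world']).round(3).tolist(), np.array(c['camera_matrix']).round(1).tolist(), c['dist_coeffs'])
a=cv2.imread('pics/top0.png')
E
```

```text
pics
{'time': 0.0, 'joint_positions': array([ 1.09779700e+00,  2.17786287e-01,  1.61493725e+00, -1.82568656e-05,
        1.31132638e+00, -1.12205435e-01]), 'qvel': array([ 6.84065366e-04,  2.71425201e-05, -1.73664819e-03, -1.94718444e-04,
        7.23350102e-04, -9.23208848e-04]), 'joint_torque': array([ 1.46261951e-03, -3.96859503e+01, -3.03850114e+01, -1.20054624e-04,
        9.71643225e-03, -9.99357098e-06]), 'eef_pos': array([0.22024329, 0.5840229 , 0.22994674]), 'orientation': array([ 1.79417641e-01,  9.83772230e-01, -1.17895600e-03, -3.45947950e-04]), 'force': array([ 0.12056944, -0.22995332,  1.01030565]), 'torque': array([-0.05874621, -0.00842438, -0.03856326]), 'grip_width': 1.0010604914468115}
top [[0.138, 0.969, -0.203, 0.376], [-0.99, 0.135, -0.025, -0.045], [0.003, 0.205, 0.979, 1.008], [0.0, 0.0, 0.0, 1.0]] [[473.4, 0.0, 279.0], [0.0, 473.4, 208.9], [0.0, 0.0, 1.0]] [-0.0833852  0.         0.         0.         0.       ]
side [[0.992, 0.068, -0.109, 0.444], [-0.128, 0.627, -0.769, -0.944], [0.016, 0.776, 0.63, 0.788], [0.0, 0.0, 0.0, 1.0]] [[446.3, 0.0, 278.3], [0.0, 446.3, 213.1], [0.0, 0.0, 1.0]] [-0.09053224  0.          0.          0.          0.        ]
```

View pics/top0.png

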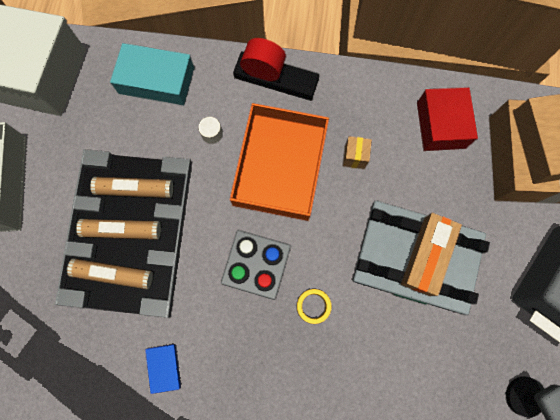

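View pics/side0.png

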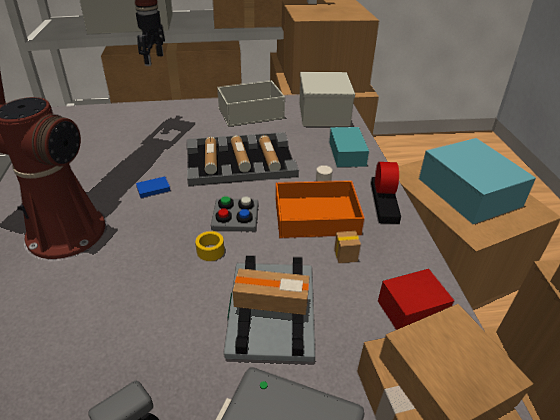

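```bash
cat > m1.py <<'E'
from h import *
c=cap('top'); im=c['color']; hsv=cv2.cvtColor(im,cv2.COLOR_RGB2HSV); H,S,V=hsv[...,0].astype(int),hsv[...,1].astype(int),hsv[...,2].astype(int)
def blob(m,x0,y0,x1,y1):
    k=np.zeros(m.shape,np.uint8); k[y0:y1,x0:x1]=m[y0:y1,x0:x1]
    cs,_=cv2.findContours(k,cv2.RETR_EXTERNAL,cv2.CHAIN_APPROX_NONE); 
    return max(cs,key=cv2.contourArea)
def cen(ct): 
    M=cv2.moments(ct); return M['m10']/M['m00'],M['m01']/M['m00']
R=(222,230,292,298)
for n,m in dict(blue=(H>95)&(H<130)&(S>150),green=(H>45)&(H<85)&(S>120)&(V>60),red=((H<6)|(H>174))&(S>170)&(V>80),white=(V>170)&(S<60)).items():
    ct=blob(m,*R); u=cen(ct); print(n,np.round(u,1),cv2.contourArea(ct),onz(c,u,.038).round(4))
def rect(ct,z):
    P=np.array([onz(c,p,z)[:2] for p in ct[:,0].astype(float)],np.float32); (cx,cy),(w,h),a=cv2.minAreaRect(P)
    if w<h: w,h,a=h,w,a+90
    return np.round([cx,cy,w,h],4),round((a+90)%180-90,1)
br=(H>5)&(H<25)&(S>70)&(V>60)
for b in((80,165,185,207),(70,210,172,248),(60,250,165,300)):
    m=br.copy(); m|=(V>150)&(S<70); ct=blob(m,*b); print('tube',np.round(cen(ct),1),rect(ct,.023))
org=(H>3)&(H<14)&(S>200)
ct=blob(org,220,90,340,230); print('crate',rect(ct,.06),rect(ct,0.03)); q=cv2.approxPolyDP(cv2.convexHull(ct),8,True)[:,0]
print(q.tolist(),[onz(c,p,.06)[:2].round(3).tolist() for p in q.astype(float)])
m=(V<130)&(S<60)
cv2.imwrite('pics/z.png',np.hstack([cv2.resize(im[195:320,345:495,::-1],None,fx=2.66,fy=2.66,interpolation=2),cv2.resize(im[140:325,50:200,::-1],None,fx=2.66,fy=2.66,interpolation=2)[:332]]) if 0 else cv2.resize(im[195:320,345:495,::-1],None,fx=5,fy=4.8,interpolation=2))
E
python3 m1.py
```

```text
blue [271.9 253.7] 136.0 [ 0.4822 -0.0179  0.038 ]
green [237.8 272.4] 135.0 [0.4346 0.0455 0.038 ]
red [264.2 280. ] 131.0 [ 0.4267 -0.01    0.038 ]
white [245.9 246.1] 111.0 [0.4903 0.0374 0.038 ]
tube [130.  186.6] (array([0.5845, 0.3082, 0.177 , 0.0401]), -84.6)
tube [116.5 228.5] (array([0.4903, 0.319 , 0.1765, 0.0383]), -83.6)
tube [107.6 273.3] (array([0.3945, 0.3187, 0.1765, 0.0386]), 89.3)
crate (array([ 0.6767, -0.0063,  0.2282,  0.167 ]), -3.5) (array([ 0.6862, -0.005 ,  0.2354,  0.1723]), -3.5)
[[252, 104], [327, 118], [307, 219], [230, 199]] [[0.793, 0.069], [0.784, -0.094], [0.56, -0.079], [0.579, 0.083]]
```

View pics/z.png

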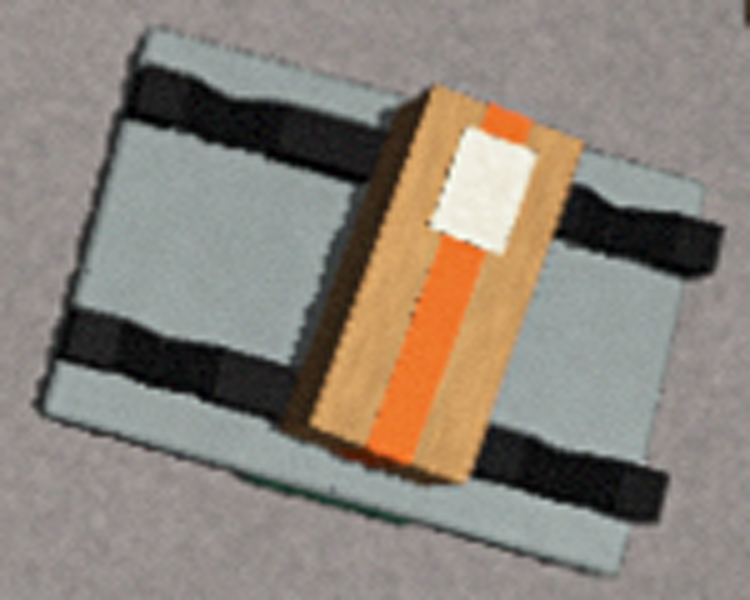

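```bash
cat > m2.py <<'E'
from h import *
c=cap('top')
def q(name,P,z,s):
    P=np.array(P,float)/[5,4.8]*s+([345,195] if s else 0)
    W=np.array([onz(c,p,z)[:2] for p in P]); print(name,W.round(3).tolist(),'cen',W.mean(0).round(4))
    e=np.roll(W,-1,0)-W; print('  len',np.linalg.norm(e,axis=1).round(3),'ang',np.degrees(np.arctan2(e[:,1],e[:,0])).round(1))
q('carton',[(432,88),(583,142),(465,482),(310,432)],.104,1)
q('deck',[(150,28),(705,185),(615,575),(45,412)],.03,1)
def q2(name,P,z):
    W=np.array([onz(c,p,z)[:2] for p in P]); print(name,W.round(3).tolist(),'cen',W.mean(0).round(4))
    e=np.roll(W,-1,0)-W; print('  len',np.linalg.norm(e,axis=1).round(3),'ang',np.degrees(np.arctan2(e[:,1],e[:,0])).round(1))
q2('tray',[(84.,150),(190,157.5),(167,317),(57,305)],.028)
q2('crate',[[252., 104], [327, 118], [309, 215], [232, 199]],.06)
E
python3 m2.py
```

```text
carton [[0.596, -0.319], [0.582, -0.381], [0.439, -0.344], [0.451, -0.283]] cen [ 0.5169 -0.3319]
  len [0.063 0.148 0.062 0.15 ] ang [-103.   165.6   79.   -14. ]
deck [[0.625, -0.219], [0.587, -0.463], [0.413, -0.434], [0.451, -0.193]] cen [ 0.5187 -0.3272]
  len [0.246 0.177 0.245 0.176] ang [-98.8 170.9  81.   -8.6]
tray [[0.651, 0.425], [0.666, 0.188], [0.325, 0.176], [0.314, 0.408]] cen [0.4891 0.2992]
  len [0.237 0.341 0.233 0.337] ang [ -86.6 -177.9   92.7    2.8]
crate [[0.793, 0.069], [0.784, -0.094], [0.569, -0.082], [0.58, 0.079]] cen [ 0.6815 -0.0072]
  len [0.164 0.216 0.161 0.214] ang [-93.3 176.8  86.   -2.4]
```

```bash
cat > p.py <<'E'
import sys
from h import *
from scipy.spatial.transform import Rotation as Ro
# usage: p.py x y z yaw_deg(of jaw axis) : prints turn about tool axes, then shift in the tool axes after that turn
def plan(x,y,z,yaw,o=None):
    o=o or env.get_obs(); R=Ro.from_quat(o['orientation']).as_matrix(); p=np.array(o['eef_pos'])
    a=np.radians(yaw); best=None
    for k in(0,np.pi):
        Y=np.array([np.cos(a+k),np.sin(a+k),0]); Z=np.array([0,0,-1.]); G=np.c_[np.cross(Y,Z),Y,Z]
        rv=Ro.from_matrix(R.T@G).as_rotvec()
        s=G.T@(np.array([x,y,z])-p)
        print('turn',rv.round(4),'deg%.1f'%np.degrees(np.linalg.norm(rv)),'shift after',s.round(4),'shift before',(R.T@(np.array([x,y,z])-p)).round(4))
    print('t',round(o['time'],2),'pos',p.round(4),'yawY',round(np.degrees(np.arctan2(R[1,1],R[0,1])),1),'grip',round(o['grip_width'],3),'F',np.round(o['force'],1),'j',np.round(o['joint_positions'],2))
if __name__=='__main__':
    a=list(map(float,sys.argv[1:]))
    for i in range(0,len(a),4): plan(*a[i:i+4])
E
python3 p.py 0.517 -0.332 0.20 76
```

```text
turn [-0.0015 -0.0003 -0.1164] deg6.7 shift after [-0.5095 -0.8173  0.0304] shift before [-0.601  -0.7526  0.0315]
turn [-4.0000e-04  2.3000e-03  3.0252e+00] deg173.3 shift after [0.5095 0.8173 0.0304] shift before [-0.601  -0.7526  0.0315]
t 0.2 pos [0.2204 0.5843 0.2304] yawY 69.3 grip 1.0 F [-0.2  0.2  0.4] j [ 1.1   0.22  1.61  0.    1.31 -0.11]
```

Emit:
servo_tool:
  steps:
    - [[0,0,-0.116],[0,0,0],0]
    - [[0,0,0],[-0.03,-0.048,0],0]
    - [[0,0,0],[-0.03,-0.048,0],0]
    - [[0,0,0],[-0.03,-0.048,0],0]
    - [[0,0,0],[-0.03,-0.048,0],0]
    - [[0,0,0],[-0.03,-0.048,0],0]
    - [[0,0,0],[-0.03,-0.048,0],0]
    - [[0,0,0],[-0.03,-0.048,0],0]
    - [[0,0,0],[-0.03,-0.048,0],0]
    - [[0,0,0],[-0.03,-0.048,0],0]
    - [[0,0,0],[-0.03,-0.048,0],0]
    - [[0,0,0],[-0.03,-0.048,0],0]
    - [[0,0,0],[-0.03,-0.048,0],0]
    - [[0,0,0],[-0.03,-0.048,0],0]
    - [[0,0,0],[-0.03,-0.048,0],0]
    - [[0,0,0],[-0.03,-0.048,0],0]
    - [[0,0,0],[-0.03,-0.048,0],0]
    - [[0,0,0],[-0.03,-0.048,0.015],0]
    - [[0,0,0],[0,0,0],0]
  grip_force: 40

```text
time: 2.58
eef_pos: [0.5307, -0.3585, 0.2146]
orientation: [0.119, 0.993, 0.0, 0.004]
force: [-0.3, 1.2, -0.5]
grip_width: 1.0
```

```bash
python3 p.py 0.517 -0.332 0.20 76 .517 -.332 .065 76; python3 -c "
from h import *; cap('wrist','w1.png')"
```

```text
turn [0.0015 0.0078 0.0057] deg0.6 shift after [0.0197 0.0224 0.0146] shift before [0.0197 0.0224 0.0145]
turn [-1.2200e-02  2.3000e-03 -3.1358e+00] deg179.7 shift after [-0.0197 -0.0224  0.0146] shift before [0.0197 0.0224 0.0145]
t 2.58 pos [ 0.5307 -0.3585  0.2146] yawY 76.3 grip 1.0 F [-0.3  1.2 -0.5] j [-0.71  0.26  1.6   0.01  1.28 -2.04]
turn [0.0015 0.0078 0.0057] deg0.6 shift after [0.0197 0.0224 0.1496] shift before [0.0208 0.0223 0.1495]
turn [-1.2200e-02  2.3000e-03 -3.1358e+00] deg179.7 shift after [-0.0197 -0.0224  0.1496] shift before [0.0208 0.0223 0.1495]
t 2.58 pos [ 0.5307 -0.3585  0.2146] yawY 76.3 grip 1.0 F [-0.3  1.2 -0.5] j [-0.71  0.26  1.6   0.01  1.28 -2.04]
```

View pics/w1.png

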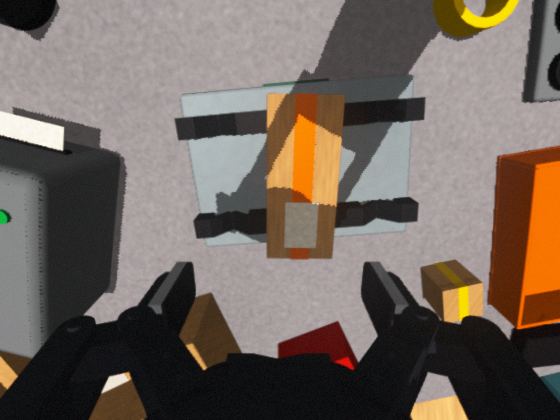

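```bash
cat > m3.py <<'E'
from h import *
c=cap('wrist')
def q2(name,P,z):
    W=np.array([onz(c,p,z)[:2] for p in np.array(P,float)]); print(name,W.round(3).tolist(),'cen',W.mean(0).round(4))
    e=np.roll(W,-1,0)-W; print('  len',np.linalg.norm(e,axis=1).round(3),'ang',np.degrees(np.arctan2(e[:,1],e[:,0])).round(1))
q2('carton',[(267,95),(344,97),(333,258),(267,258)],.104)
q2('deck',[(182,95),(412,76),(405,232),(206,246)],.03)
print(np.array(c['cam_to_world']).round(3))
E
python3 m3.py
```

```text
carton [[0.44, -0.344], [0.456, -0.283], [0.599, -0.318], [0.584, -0.38]] cen [ 0.5195 -0.3309]
  len [0.063 0.147 0.064 0.148] ang [  75.2  -13.7 -103.7  165.8]
deck [[0.414, -0.432], [0.452, -0.193], [0.628, -0.219], [0.588, -0.462]] cen [ 0.5205 -0.3266]
  len [0.242 0.177 0.246 0.176] ang [ 81.   -8.3 -99.2 170.4]
[[ 0.234 -0.921 -0.31   0.453]
 [ 0.972  0.222  0.073 -0.338]
 [ 0.002 -0.318  0.948  0.357]
 [ 0.     0.     0.     1.   ]]
```

Emit:
servo_tool:
  steps:
    - [[0,0.007,0],[0.019,0.0235,0.015],0]
    - [[0,0,0],[0,0,0.0],0]
    - [[0,0,0],[0,0,0.045],0]
    - [[0,0,0],[0,0,0.045],0]
    - [[0,0,0],[0,0,0.025],0]
    - [[0,0,0],[0,0,0.013],0]
    - [[0,0,0],[0,0,0],0]

```text
time: 3.55
eef_pos: [0.5258, -0.3267, 0.083]
orientation: [0.114, 0.993, -0.005, 0.011]
force: [0.0, 0.0, 0.8]
grip_width: 1.0
```

```bash
python3 p.py 0.518 -0.331 0.063 76
```

```text
turn [-0.0075  0.0233  0.0166] deg1.7 shift after [ 0.0065 -0.0061  0.02  ] shift before [ 0.0071 -0.0058  0.0199]
turn [-0.0365 -0.0117 -3.1248] deg179.0 shift after [-0.0065  0.0061  0.02  ] shift before [ 0.0071 -0.0058  0.0199]
t 3.55 pos [ 0.5258 -0.3267  0.083 ] yawY 76.9 grip 1.0 F [0.  0.  0.8] j [-0.67  0.35  1.75  0.    1.02 -2.02]
```

Emit:
servo_tool:
  steps:
    - [[-0.007,0.023,0.016],[0.0065,-0.006,0.0],0]
    - [[0,0,0],[0,0,0.01],0]
    - [[0,0,0],[0,0,0.009],0]
    - [[0,0,0],[0,0,0],0]
    - [[0,0,0],[0,0,0],0]

```text
time: 4.18
eef_pos: [0.5202, -0.3336, 0.0672]
orientation: [0.122, 0.993, -0.002, 0.003]
force: [-0.4, -0.2, -0.3]
grip_width: 0.996
```

```bash
python3 p.py 0.518 -0.331 0.063 76
```

```text
turn [-0.0035  0.0059 -0.0006] deg0.4 shift after [0.0028 0.002  0.0042] shift before [0.0028 0.002  0.0042]
turn [0.0093 0.0055 3.141 ] deg180.0 shift after [-0.0028 -0.002   0.0042] shift before [0.0028 0.002  0.0042]
t 4.17 pos [ 0.5202 -0.3336  0.0672] yawY 76.0 grip 0.996 F [-0.4 -0.2 -0.3] j [-0.68  0.38  1.74 -0.    1.01 -2.01]
```

Emit:
servo_tool:
  steps:
    - [[0,0.005,0],[0.002,0.001,0.003],120]
    - [[0,0,0],[0,0,0],255]
    - [[0,0,0],[0,0,0],255]
    - [[0,0,0],[0,0,0],255]
    - [[0,0,0],[0,0,0],255]
    - [[0,0,0],[0,0,-0.02],255]
    - [[0,0,0],[0,0,-0.04],255]
    - [[0,0,0],[0,0,-0.04],255]
    - [[0,0,0],[0,0,-0.03],255]
    - [[0,0,0],[-0.01,0.043,0],255]
    - [[0,0,0],[-0.01,0.043,0],255]
    - [[0,0,0],[-0.01,0.043,0],255]
    - [[0,0,0],[-0.01,0.043,0],255]
    - [[0,0,0],[-0.01,0.043,0],255]
    - [[0,0,0],[-0.01,0.043,0],255]
    - [[0,0,0],[-0.01,0.043,0],255]
    - [[0,0,0],[-0.01,0.035,0],255]
    - [[0,0,-0.1],[0,0,0],255]
    - [[0,0,-0.09],[0,0,0],255]
    - [[0,0,0],[0,0,0],255]

```text
time: 6.68
eef_pos: [0.6801, -0.0119, 0.2097]
orientation: [0.025, 1.0, -0.001, 0.001]
force: [-0.0, -0.3, -2.2]
grip_width: 0.74
```

```bash
python3 p.py 0.682 -0.007 0.017 87; python3 -c "
from h import *; cap('side','s1.png')"
```

```text
turn [-0.0017  0.0024  0.0028] deg0.2 shift after [-0.0016  0.005   0.1927] shift before [-0.0012  0.0054  0.1927]
turn [-3.8000e-03 -2.7000e-03 -3.1388e+00] deg179.8 shift after [ 0.0016 -0.005   0.1927] shift before [-0.0012  0.0054  0.1927]
t 6.67 pos [ 0.6801 -0.0119  0.2097] yawY 87.2 grip 0.74 F [-0.  -0.3 -2.2] j [-0.12  0.35  1.49 -0.    1.3  -1.64]
```

View pics/s1.png

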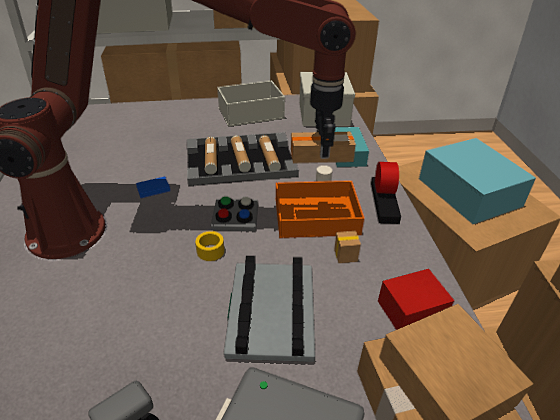

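Emit:
servo_tool:
  steps:
    - [[0,0,0],[-0.001,0.005,0.03],255]
    - [[0,0,0],[0,0,0.045],255]
    - [[0,0,0],[0,0,0.045],255]
    - [[0,0,0],[0,0,0.025],255]
    - [[0,0,0],[0,0,0.012],255]
    - [[0,0,0],[0,0,0],255]

```text
time: 7.48
eef_pos: [0.684, -0.0093, 0.0535]
orientation: [0.03, 1.0, -0.001, 0.004]
force: [-0.7, -0.9, -3.0]
grip_width: 0.742
```

```bash
python3 p.py 0.682 -0.007 0.016 87
```

```text
turn [-0.0021  0.0083 -0.008 ] deg0.7 shift after [0.0021 0.0022 0.0375] shift before [0.0025 0.0022 0.0375]
turn [0.0131 0.0033 3.1335] deg179.5 shift after [-0.0021 -0.0022  0.0375] shift before [0.0025 0.0022 0.0375]
t 7.47 pos [ 0.684  -0.0093  0.0535] yawY 86.5 grip 0.742 F [-0.7 -0.9 -3. ] j [-0.12  0.52  1.57 -0.    1.04 -1.62]
```

Emit:
servo_tool:
  steps:
    - [[0,0.008,0],[0.002,0.002,0.015],255]
    - [[0,0,0],[0,0,0.012],255]
    - [[0,0,0],[0,0,0.008],255]
    - [[0,0,0],[0,0,0.004],255]
    - [[0,0,0],[0,0,0.003],255]
    - [[0,0,0],[0,0,0.0],255]

```text
time: 8.22
eef_pos: [0.6865, -0.0076, 0.016]
orientation: [0.03, 1.0, -0.001, 0.004]
force: [-0.5, 0.9, -2.6]
grip_width: 0.747
```

Emit:
servo_tool:
  steps:
    - [[0,0.006,0],[0,0,0.003],255]
    - [[0,0,0],[0,0,0.003],255]
    - [[0,0,0],[0,0,0.0],255]

```text
time: 8.6
eef_pos: [0.6875, -0.0076, 0.0159]
orientation: [0.03, 1.0, -0.002, 0.0]
force: [0.8, -0.9, -3.4]
grip_width: 0.741
```

Emit:
servo_tool:
  steps:
    - [[0,0,0],[0.002,0,0.005],255]
    - [[0,0,0],[0.002,0,0.005],255]
    - [[0,0,0],[0,0,0.004],255]

```text
time: 8.98
eef_pos: [0.6882, -0.0077, 0.0152]
orientation: [0.03, 1.0, -0.002, 0.002]
force: [-10.8, 0.4, 16.9]
grip_width: 0.748
```

Emit:
servo_tool:
  steps:
    - [[0,0,0],[0,0,0],80]
    - [[0,0,0],[0,0,0],0]
    - [[0,0,0],[0,0,0],0]
    - [[0,0,0],[0,0,0],0]
    - [[0,0,0],[0,0,-0.02],0]
    - [[0,0,0],[0,0,-0.04],0]
    - [[0,0,0],[0,0,-0.04],0]
    - [[0,0,0],[0,0,-0.03],255]
    - [[0,0,0],[0.02,0.004,0],255]
    - [[0,0,0],[0.045,0.008,0],255]
    - [[0,0,0],[0.045,0.008,0],255]
    - [[0,0,0],[0.045,0.008,0],255]
    - [[0,0,0],[0.03,0.005,0],255]
    - [[0,0,0],[0,0,0],255]
    - [[0,0,0],[0,0,0],255]

```text
time: 10.85
eef_pos: [0.5086, 0.0371, 0.1623]
orientation: [0.031, 0.999, -0.002, 0.016]
force: [0.5, 0.2, -0.6]
grip_width: -0.001
```

```bash
python3 p.py 0.4903 0.0374 0.06 83; python3 -c "
from h import *; cap('wrist','w2.png');cap('side','s2.png')
a=cv2.imread('pics/w2.png');b=cv2.imread('pics/s2.png')[110:320,170:390]
cv2.imwrite('pics/c2.png',np.hstack([cv2.resize(a,(480,360)),cv2.resize(b,(320,306))[:360] if 0 else cv2.copyMakeBorder(cv2.resize(b,(320,306)),0,54,0,0,cv2.BORDER_CONSTANT)]))"
```

```text
turn [-0.0028  0.0326  0.0608] deg4.0 shift after [ 0.0182 -0.0019  0.1023] shift before [ 0.0216 -0.0004  0.1016]
turn [-0.0502 -0.0043 -3.0804] deg176.5 shift after [-0.0182  0.0019  0.1023] shift before [ 0.0216 -0.0004  0.1016]
t 10.85 pos [0.5086 0.0371 0.1623] yawY 86.5 grip -0.001 F [ 0.5  0.2 -0.6] j [-0.06  0.02  1.97 -0.    1.12 -1.57]
```

View pics/c2.png

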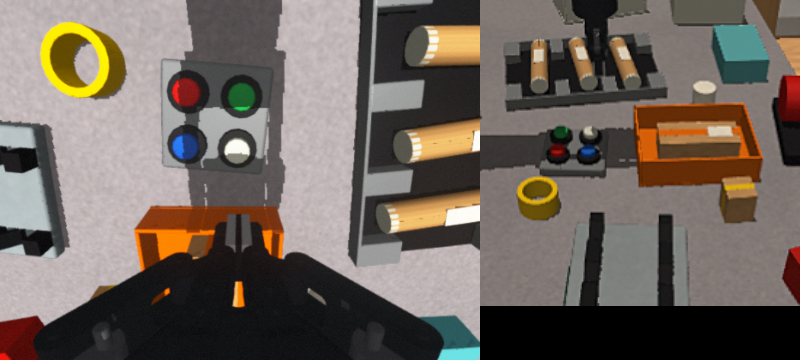

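```bash
python3 - <<'E'
from h import *
c=cap('wrist')
for n,p in dict(white=(237,148),blue=(184,145),green=(241,95),red=(186,91)).items(): print(n,onz(c,np.array(p)*7/6,.038).round(4))
E
```

```text
white [0.4862 0.0369 0.038 ]
blue [ 0.4795 -0.0195  0.038 ]
green [0.4323 0.0442 0.038 ]
red [ 0.425  -0.0104  0.038 ]
```

Emit:
servo_tool:
  steps:
    - [[-0.003,0.032,0.06],[0,0,0],255]
    - [[0,0,0],[0.019,-0.002,0.02],255]
    - [[0,0,0],[0,0,0.04],255]
    - [[0,0,0],[0,0,0.03],255]
    - [[0,0,0],[0,0,0],255]
    - [[0,0,0],[0,0,0],255]

```text
time: 11.75
eef_pos: [0.4968, 0.0354, 0.0717]
orientation: [0.063, 0.998, 0.0, 0.002]
force: [1.4, 0.7, -0.4]
grip_width: 0.004
```

```bash
python3 p.py 0.488 0.037 0.042 83
```

```text
turn [ 0.0004  0.0042 -0.0039] deg0.3 shift after [0.0089 0.0005 0.0297] shift before [0.009  0.0005 0.0297]
turn [ 6.6000e-03 -6.0000e-04  3.1377e+00] deg179.8 shift after [-0.0089 -0.0005  0.0297] shift before [0.009  0.0005 0.0297]
t 11.75 pos [0.4968 0.0354 0.0717] yawY 82.8 grip 0.004 F [ 1.4  0.7 -0.4] j [-0.07  0.15  2.03  0.    0.96 -1.51]
```

Emit:
servo_tool:
  steps:
    - [[0,0.004,0],[0.01,0,0.012],255]
    - [[0,0,0],[0.001,0,0.015],255]
    - [[0,0,0],[0.001,0,0.006],255]
    - [[0,0,0],[0,0,0.006],255]
    - [[0,0,0],[0,0,0.006],255]

```text
time: 12.38
eef_pos: [0.4879, 0.0368, 0.0349]
orientation: [0.062, 0.998, -0.0, -0.0]
force: [-25.5, 0.1, 66.9]
grip_width: -0.001
```

Emit:
servo_tool:
  steps:
    - [[0,0,0],[0,0,0],255]
    - [[0,0,0],[0,0,0],255]

```text
time: 12.62
eef_pos: [0.4888, 0.0368, 0.0383]
orientation: [0.062, 0.998, -0.0, -0.0]
force: [-1.9, -0.9, 3.2]
grip_width: 0.0
```

```bash
python3 - <<'E'
from h import *
print(env.get_obs()['eef_pos'],env.get_obs()['force'])
c=cap('side','s3.png');w=cap('wrist','w3.png')
a=cv2.imread('pics/s3.png')[180:250,190:270];b=cv2.imread('pics/w3.png')
cv2.imwrite('pics/c3.png',np.hstack([cv2.resize(a,(400,350),interpolation=2),cv2.resize(b,(400,350))]))
E
```

```text
[0.48879286 0.03676317 0.03827991] [-1.92743435 -0.87843171  3.18757523]
```

View pics/c3.png

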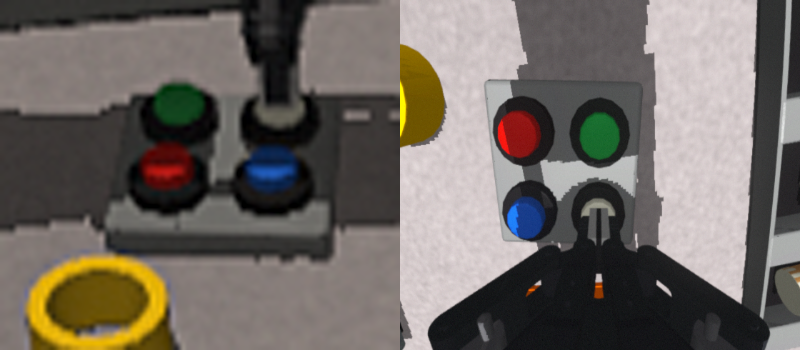

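Emit:
servo_tool:
  steps:
    - [[0,0,0],[0,0,0.003],255]
    - [[0,0,0],[0,0,0.002],255]
    - [[0,0,0],[0,0,0.001],255]

```text
time: 13.1
eef_pos: [0.4889, 0.0368, 0.0359]
orientation: [0.062, 0.998, -0.0, -0.003]
force: [-5.3, -0.8, 12.0]
grip_width: -0.003
```

Emit:
servo_tool:
  steps:
    - [[0,0,0],[0,0,-0.03],255]
    - [[0,0,0],[0,0,-0.05],255]
    - [[0,0,0],[0,0,-0.05],200]
    - [[0,0,0.17],[0,0,-0.03],70]
    - [[0,0,0.17],[0,0,0],70]
    - [[0,0,0.17],[0,0,0],70]
    - [[0,0,0.17],[0,0,0],70]
    - [[0,0,0.17],[0,0,0],70]
    - [[0,0,0.17],[0,0,0],70]
    - [[0,0,0.17],[0,0,0],70]
    - [[0,0,0.14],[0,0,0],70]
    - [[0,0,0],[0.043,0.02,0],70]
    - [[0,0,0],[0.043,0.02,0],70]
    - [[0,0,0],[0.043,0.02,0],70]
    - [[0,0,0],[0.043,0.02,0],70]
    - [[0,0,0],[0.043,0.02,0],70]
    - [[0,0,0],[0.03,0.015,0],70]
    - [[0,0,0],[0,0,0],70]
    - [[0,0,0],[0,0,0],70]

```text
time: 15.48
eef_pos: [0.5913, 0.2959, 0.1776]
orientation: [0.683, 0.73, -0.003, -0.003]
force: [-0.3, -0.1, 0.6]
grip_width: 0.727
```

```bash
python3 p.py 0.5845 .3082 .06 5.4; python3 - <<'E'
from h import *
c=cap('wrist','w4.png')
E
sed -i "s/^R=/if 0: R=/" m1.py; python3 m1.py | grep tube
```

```text
turn [-0.0094 -0.0001 -0.0275] deg1.7 shift after [ 0.0129 -0.0056  0.1176] shift before [ 0.0127 -0.0048  0.1177]
turn [-1.0000e-04  1.4700e-02  3.1141e+00] deg178.4 shift after [-0.0129  0.0056  0.1176] shift before [ 0.0127 -0.0048  0.1177]
t 15.47 pos [0.5913 0.2959 0.1776] yawY 3.8 grip 0.727 F [-0.3 -0.1  0.6] j [0.36 0.34 1.56 0.   1.25 0.29]Traceback (most recent call last):
  File "m1.py", line 11, in <module>
    ct=blob(m,*R); u=cen(ct); print(n,np.round(u,1),cv2.contourArea(ct),onz(c,u,.038).round(4))
               ^
NameError: name 'R' is not defined
```

View pics/w4.png

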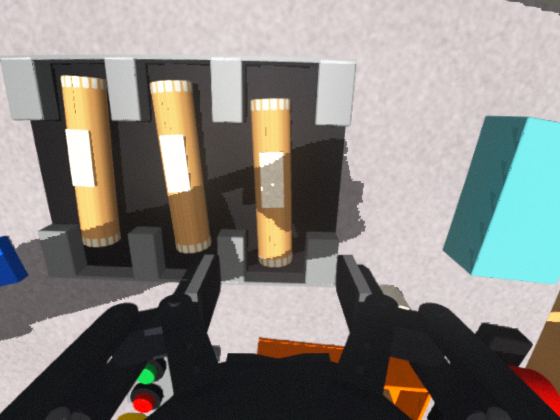

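```bash
cat > tb.py <<'E'
from h import *
import sys
def tubes(cam='wrist',z=.023,boxes=None,lim=(.3,.7,.15,.45)):
    c=cap(cam); hsv=cv2.cvtColor(c['color'],cv2.COLOR_RGB2HSV).astype(int); H,S,V=hsv[...,0],hsv[...,1],hsv[...,2]
    m=((H>8)&(H<25)&(S>70)&(S<215)&(V>60)).astype(np.uint8); m=cv2.morphologyEx(m,cv2.MORPH_OPEN,np.ones((3,3)))
    cs,_=cv2.findContours(m,cv2.RETR_EXTERNAL,cv2.CHAIN_APPROX_NONE)
    for ct in cs:
        if cv2.contourArea(ct)<600: continue
        P=np.array([onz(c,p,z)[:2] for p in ct[:,0].astype(float)],np.float32)
        (cx,cy),(w,h),a=cv2.minAreaRect(P)
        if w<h: w,h,a=h,w,a+90
        if lim[0]<cx<lim[1] and lim[2]<cy<lim[3]: print(cam,np.round([cx,cy,w,h],4).tolist(),'jaw yaw',round((a+90+90)%180-90,1))
if __name__=='__main__':
    tubes('wrist'); tubes('top')
E
python3 tb.py
python3 - <<'E'
from h import *
c=cap('wrist')
for a,b in(((271,101),(275,263)),((173,84),(194,249)),((84,80),(100,243))):
    A,B=onz(c,np.array(a,float),.023),onz(c,np.array(b,float),.023); d=B-A; print(A.round(4),B.round(4),((A+B)/2).round(4),np.linalg.norm(d).round(4),np.degrees(np.arctan2(d[1],d[0])))
E
```

```text
wrist [0.5849, 0.2976, 0.1626, 0.0394] jaw yaw 5.3
wrist [0.4907, 0.309, 0.1643, 0.0415] jaw yaw 6.7
wrist [0.3942, 0.3076, 0.18, 0.0466] jaw yaw -0.5
top [0.3949, 0.3177, 0.157, 0.0392] jaw yaw -0.6
top [0.4902, 0.3168, 0.1596, 0.0383] jaw yaw 5.9
top [0.5847, 0.3064, 0.156, 0.0398] jaw yaw 5.4
[0.5784 0.3853 0.023 ] [0.5934 0.2112 0.023 ] [0.5859 0.2982 0.023 ] 0.1747 -85.09914201483382
[0.4839 0.3951 0.023 ] [0.5008 0.2222 0.023 ] [0.4923 0.3086 0.023 ] 0.1737 -84.43781867810834
[0.3964 0.3946 0.023 ] [0.3922 0.2214 0.023 ] [0.3943 0.308  0.023 ] 0.1732 -91.38312779931483
```

Emit:
servo_tool:
  steps:
    - [[-0.009,0,-0.025],[0.0045,-0.0055,0.015],70]
    - [[0,0,0],[0,0,0.04],70]
    - [[0,0,0],[0,0,0.045],70]
    - [[0,0,0],[0,0,0.03],70]
    - [[0,0,0],[0,0,0.01],70]
    - [[0,0,0],[0,0,0],70]

```text
time: 16.48
eef_pos: [0.59, 0.2973, 0.0412]
orientation: [0.676, 0.737, 0.005, 0.003]
force: [0.1, 0.8, 0.7]
grip_width: 0.726
```

```bash
python3 p.py 0.5853 .300 .012 5.2
```

```text
turn [ 0.0111 -0.0031 -0.0047] deg0.7 shift after [ 0.0031 -0.0045  0.0292] shift before [ 0.003  -0.0048  0.0292]
turn [-0.0049 -0.0174  3.1368] deg179.7 shift after [-0.0031  0.0045  0.0292] shift before [ 0.003  -0.0048  0.0292]
t 16.48 pos [0.59   0.2973 0.0412] yawY 4.9 grip 0.726 F [0.1 0.8 0.7] j [0.36 0.49 1.64 0.   1.   0.27]
```

Emit:
servo_tool:
  steps:
    - [[0.011,-0.003,-0.005],[0.003,-0.0045,0.014],70]
    - [[0,0,0],[0.001,-0.001,0.01],70]
    - [[0,0,0],[0,0,0.006],70]
    - [[0,0,0],[0,0,0.0],70]
    - [[0,0,0],[0,0,0],255]
    - [[0,0,0],[0,0,0],255]
    - [[0,0,0],[0,0,0],255]
    - [[0,0,0],[0,0,0],255]
  grip_force: 40

```text
time: 17.48
eef_pos: [0.5875, 0.3024, 0.0141]
orientation: [0.674, 0.739, 0.003, 0.002]
force: [0.4, -0.5, -1.7]
grip_width: 0.429
```

Emit:
servo_tool:
  steps:
    - [[0,0,0],[0,0,-0.02],255]
    - [[0,0,0],[0,0,-0.045],255]
    - [[0,0,0],[0,0,-0.045],255]
    - [[0,0,0],[0,0,-0.04],255]
    - [[0,0,0],[-0.025,-0.005,-0.02],255]
    - [[0,0,0],[-0.049,-0.0102,0],255]
    - [[0,0,0],[-0.049,-0.0102,0],255]
    - [[0,0,0],[-0.049,-0.0102,0],255]
    - [[0,0,0],[-0.049,-0.0102,0],255]
    - [[0,0,0],[-0.049,-0.0102,0],255]
    - [[0,0,0],[-0.049,-0.0102,0],255]
    - [[0,0,0],[-0.049,-0.0102,0],255]
    - [[0,0,0],[-0.049,-0.0102,0],255]
    - [[0,0,0],[-0.049,-0.0102,0],255]
    - [[0,0,0],[-0.049,-0.0102,0],255]
    - [[0,0,0],[-0.049,-0.0102,0],255]
    - [[0,0,0],[-0.049,-0.0102,0],255]
    - [[0,0,0],[-0.03,-0.006,0],255]
    - [[0,0,0],[0,0,0],255]

```text
time: 19.85
eef_pos: [0.5169, -0.3718, 0.2184]
orientation: [0.673, 0.739, 0.013, 0.019]
force: [-0.6, 1.5, -0.8]
grip_width: 0.429
```

```bash
python3 p.py .5067 -.4109 .15 81.3
```

```text
turn [ 0.0319  0.038  -1.3243] deg75.9 shift after [ 0.0042 -0.0401  0.0684] shift before [-0.0373 -0.0169  0.068 ]
turn [ 0.0406 -0.0341  1.8167] deg104.1 shift after [-0.0042  0.0401  0.0684] shift before [-0.0373 -0.0169  0.068 ]
t 19.85 pos [ 0.5169 -0.3718  0.2184] yawY 5.4 grip 0.429 F [-0.6  1.5 -0.8] j [-0.75  0.23  1.63  0.03  1.25 -0.85]
```

Emit:
servo_tool:
  steps:
    - [[0,0,-0.165],[0,0,0],255]
    - [[0,0,-0.165],[0,0,0],255]
    - [[0,0,-0.165],[0,0,0],255]
    - [[0,0,-0.165],[0,0,0],255]
    - [[0,0,-0.165],[0,0,0],255]
    - [[0,0,-0.165],[0,0,0],255]
    - [[0,0,-0.165],[0,0,0],255]
    - [[0,0,-0.15],[0,0,0],255]
    - [[0,0,0],[0.004,-0.03,0.03],255]
    - [[0,0,0],[0,-0.008,0.02],255]
    - [[0,0,0],[0,0,0],255]
    - [[0,0,0],[0,0,0],255]

```text
time: 21.35
eef_pos: [0.5154, -0.3955, 0.1799]
orientation: [0.058, 0.998, -0.0, 0.028]
force: [0.7, -0.1, -2.0]
grip_width: 0.431
```

```bash
python3 p.py .5067 -.4109 .09 81.3; python3 - <<'E'
from h import *
c=cap('wrist','w5.png')
E
```

```text
turn [0.0039 0.0556 0.0361] deg3.8 shift after [ 0.0063 -0.0165  0.0899] shift before [ 0.0119 -0.0166  0.0894]
turn [-0.0863  0.0061 -3.1043] deg177.9 shift after [-0.0063  0.0165  0.0899] shift before [ 0.0119 -0.0166  0.0894]
t 21.35 pos [ 0.5154 -0.3955  0.1799] yawY 83.4 grip 0.431 F [ 0.7 -0.1 -2. ] j [-0.78  0.29  1.63  0.04  1.18 -2.25]
```

View pics/w5.png

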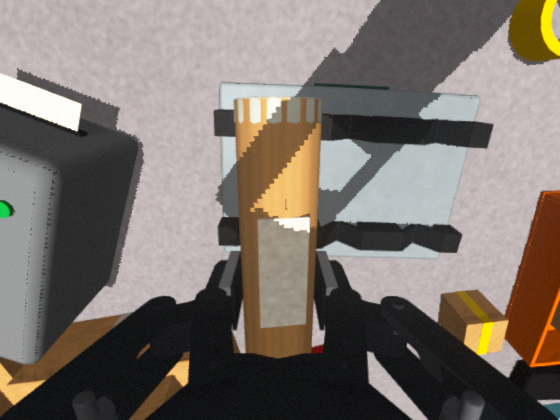

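Emit:
servo_tool:
  steps:
    - [[0.004,0.055,0.036],[0,0,0],255]
    - [[0,0,0],[0.006,-0.016,0.015],255]
    - [[0,0,0],[0,0,0.03],255]
    - [[0,0,0],[0,0,0.02],255]
    - [[0,0,0],[0,0,0],255]
    - [[0,0,0],[0,0,0],255]

```text
time: 22.15
eef_pos: [0.5073, -0.4128, 0.116]
orientation: [0.075, 0.997, -0.002, 0.002]
force: [0.4, -0.2, -0.8]
grip_width: 0.427
```

```bash
python3 p.py .5067 -.4109 .07 81.3; python3 - <<'E'
from h import *
c=cap('wrist','w6.png')
b=cap('side','s6.png')
cv2.imwrite('pics/c6.png',np.hstack([cv2.resize(c['color'][:,:,::-1],(440,330)),cv2.resize(b['color'][230:370,205:340,::-1],(340,330),interpolation=2)]))
E
```

```text
turn [-0.0041  0.005   0.002 ] deg0.4 shift after [0.0009 0.0018 0.046 ] shift before [0.0011 0.002  0.046 ]
turn [-0.0079 -0.0065 -3.1396] deg179.9 shift after [-0.0009 -0.0018  0.046 ] shift before [0.0011 0.002  0.046 ]
t 22.15 pos [ 0.5073 -0.4128  0.116 ] yawY 81.4 grip 0.427 F [ 0.4 -0.2 -0.8] j [-0.79  0.39  1.63 -0.    1.12 -2.21]
```

View pics/c6.png

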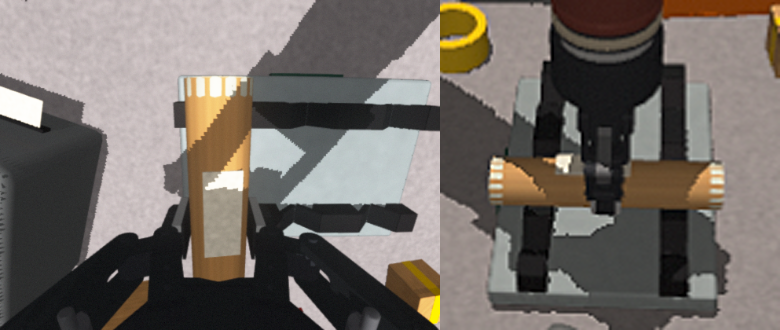

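Emit:
servo_tool:
  steps:
    - [[-0.004,0.005,0.002],[0.001,0.002,0.015],255]
    - [[0,0,0],[0,0,0.02],255]
    - [[0,0,0],[0,0,0.01],255]
    - [[0,0,0],[0,0,0.005],255]
    - [[0,0,0],[0,0,0.0],255]

```text
time: 22.88
eef_pos: [0.5073, -0.4106, 0.0633]
orientation: [0.076, 0.997, -0.0, 0.0]
force: [-0.9, 0.3, -1.5]
grip_width: 0.422
```

```bash
python3 p.py .5067 -.4109 .052 81.3
```

```text
turn [-0.0005  0.0007  0.0005] deg0.1 shift after [ 0.0005 -0.0004  0.0113] shift before [ 0.0005 -0.0004  0.0113]
turn [-1.0000e-03 -8.0000e-04 -3.1411e+00] deg180.0 shift after [-0.0005  0.0004  0.0113] shift before [ 0.0005 -0.0004  0.0113]
t 22.88 pos [ 0.5073 -0.4106  0.0633] yawY 81.3 grip 0.422 F [-0.9  0.3 -1.5] j [-0.79  0.45  1.65 -0.    1.04 -2.21]
```

Emit:
servo_tool:
  steps:
    - [[0,0,0],[0,0,0.006],255]
    - [[0,0,0],[0,0,0.004],255]
    - [[0,0,0],[0,0,0.003],255]
    - [[0,0,0],[0,0,0.003],255]

```text
time: 23.38
eef_pos: [0.5086, -0.4134, 0.0517]
orientation: [0.076, 0.997, -0.002, 0.002]
force: [-6.2, 5.7, 15.3]
grip_width: 0.426
```

Emit:
servo_tool:
  steps:
    - [[0,0,0],[0,0,0],200]
    - [[0,0,0],[0,0,0],60]
    - [[0,0,0],[0,0,0],60]
    - [[0,0,0],[0,0,0],60]
    - [[0,0,0],[0,0,-0.02],60]
    - [[0,0,0],[0,0,-0.04],60]
    - [[0,0,0],[0,0,-0.04],60]
    - [[0,0,0],[0,0,-0.03],60]
    - [[0,0,0],[0,0,0],60]
    - [[0,0,0],[0,0,0],60]

```text
time: 24.62
eef_pos: [0.5094, -0.4133, 0.191]
orientation: [0.076, 0.997, -0.004, 0.004]
force: [-0.4, -0.2, -0.3]
grip_width: 0.765
```

```bash
python3 p.py .5853 .30 .18 5.5; python3 - <<'E'
from tb import *
tubes('wrist',.061,lim=(.4,.65,-.5,-.15)); tubes('top'); tubes('top',.061,lim=(.4,.65,-.5,-.15))
c=cap('wrist','w7.png')
b=cap('side','s7.png')
cv2.imwrite('pics/c7.png',np.hstack([cv2.resize(c['color'][:,:,::-1],(440,330)),cv2.resize(b['color'][230:370,205:340,::-1],(340,330),interpolation=2)]))
E
```

```text
turn [-6.0000e-04  1.2200e-02  1.3228e+00] deg75.8 shift after [0.7028 0.1439 0.011 ] shift before [0.033  0.7167 0.0054]
turn [-1.3000e-02 -6.0000e-04 -1.8187e+00] deg104.2 shift after [-0.7028 -0.1439  0.011 ] shift before [0.033  0.7167 0.0054]
t 24.62 pos [ 0.5094 -0.4133  0.191 ] yawY 81.3 grip 0.765 F [-0.4 -0.2 -0.3] j [-0.79  0.31  1.58 -0.    1.24 -2.21]
wrist [0.5116, -0.4135, 0.1733, 0.0384] jaw yaw 81.1
top [0.3949, 0.3176, 0.1571, 0.0391] jaw yaw -0.6
top [0.4904, 0.3179, 0.1572, 0.0384] jaw yaw 6.4
top [0.5132, -0.4122, 0.1553, 0.0407] jaw yaw 81.7
```

View pics/c7.png

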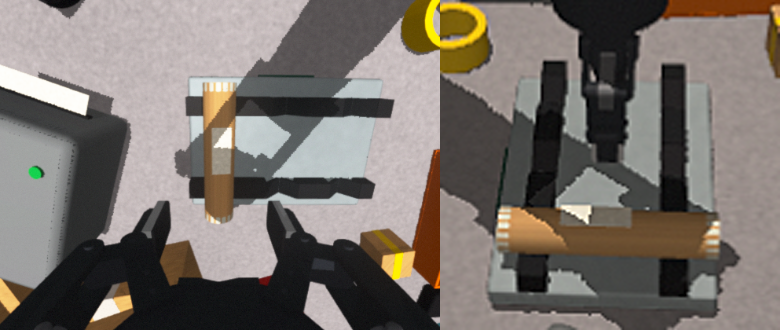

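Emit:
servo_tool:
  steps:
    - [[0,0,0],[0.01,0.054,0],60]
    - [[0,0,0],[0.01,0.054,0],60]
    - [[0,0,0],[0.01,0.054,0],60]
    - [[0,0,0],[0.01,0.054,0],60]
    - [[0,0,0],[0.01,0.054,0],60]
    - [[0,0,0],[0.01,0.054,0],60]
    - [[0,0,0],[0.01,0.054,0],60]
    - [[0,0,0],[0.01,0.054,0],60]
    - [[0,0,0],[0.01,0.054,0],60]
    - [[0,0,0],[0.01,0.054,0],60]
    - [[0,0,0],[0.01,0.054,0],60]
    - [[0,0,0],[0.01,0.054,0],60]
    - [[0,0,0],[0.01,0.03,0],60]
    - [[0,0,0.18],[0,0,0],60]
    - [[0,0,0.18],[0,0,0],60]
    - [[0,0,0.18],[0,0,0],60]
    - [[0,0,0.18],[0,0,0],60]
    - [[0,0,0.18],[0,0,0],60]
    - [[0,0,0.18],[0,0,0],60]
    - [[0,0,0.18],[0,0,0],60]

```text
time: 27.38
eef_pos: [0.4728, 0.2981, 0.1657]
orientation: [0.665, 0.747, -0.011, -0.005]
force: [0.6, 0.5, -0.3]
grip_width: 0.764
```

```bash
python3 p.py .4907 .3115 .04 6.3; python3 tb.py
```

```text
turn [-0.0238  0.0069  0.0065] deg1.5 shift after [0.0114 0.0192 0.1257] shift before [0.0121 0.0223 0.1251]
turn [-0.0109 -0.0373 -3.1348] deg179.6 shift after [-0.0114 -0.0192  0.1257] shift before [0.0121 0.0223 0.1251]
t 27.38 pos [0.4728 0.2981 0.1657] yawY 6.7 grip 0.764 F [ 0.6  0.5 -0.3] j [0.44 0.16 1.81 0.   1.2  0.32]
wrist [0.4914, 0.3051, 0.1661, 0.0404] jaw yaw 5.4
wrist [0.3949, 0.3065, 0.1727, 0.041] jaw yaw -1.5
top [0.3947, 0.3177, 0.157, 0.0389] jaw yaw -0.6
top [0.4907, 0.3095, 0.1408, 0.0382] jaw yaw 5.5
```

Emit:
servo_tool:
  steps:
    - [[-0.024,0.007,0.008],[0,0,0],60]
    - [[0,0,0],[0.008,0.019,0.02],60]
    - [[0,0,0],[0,0,0.04],60]
    - [[0,0,0],[0,0,0.04],60]
    - [[0,0,0],[0,0,0.02],60]
    - [[0,0,0],[0,0,0],60]
    - [[0,0,0],[0,0,0],60]

```text
time: 28.35
eef_pos: [0.4916, 0.3089, 0.043]
orientation: [0.66, 0.751, 0.003, 0.001]
force: [0.3, 1.0, 1.3]
grip_width: 0.762
```

```bash
python3 p.py .491 .308 .012 6
```

```text
turn [ 0.0061 -0.0021  0.0242] deg1.4 shift after [-0.0008 -0.0006  0.031 ] shift before [-0.0009 -0.0009  0.031 ]
turn [ 0.0033  0.0096 -3.1174] deg178.6 shift after [0.0008 0.0006 0.031 ] shift before [-0.0009 -0.0009  0.031 ]
t 28.35 pos [0.4916 0.3089 0.043 ] yawY 7.4 grip 0.762 F [0.3 1.  1.3] j [0.44 0.35 1.84 0.   0.94 0.31]
```

Emit:
servo_tool:
  steps:
    - [[0.006,-0.002,0.024],[-0.001,-0.001,0.014],60]
    - [[0,0,0],[0,0,0.012],60]
    - [[0,0,0],[0,0,0.006],60]
    - [[0,0,0],[0,0,0.0],60]
    - [[0,0,0],[0,0,0],255]
    - [[0,0,0],[0,0,0],255]
    - [[0,0,0],[0,0,0],255]
    - [[0,0,0],[0,0,0],255]

```text
time: 29.35
eef_pos: [0.4931, 0.3088, 0.0121]
orientation: [0.669, 0.743, 0.003, 0.001]
force: [-0.0, -0.3, -0.8]
grip_width: 0.432
```

Emit:
servo_tool:
  steps:
    - [[0,0,0],[0,0,-0.02],255]
    - [[0,0,0],[0,0,-0.045],255]
    - [[0,0,0],[0,0,-0.045],255]
    - [[0,0,0],[0,0,-0.04],255]
    - [[0,0,0],[-0.025,-0.002,-0.02],255]
    - [[0,0,0],[-0.048,-0.003,0],255]
    - [[0,0,0],[-0.048,-0.003,0],255]
    - [[0,0,0],[-0.048,-0.003,0],255]
    - [[0,0,0],[-0.048,-0.003,0],255]
    - [[0,0,0],[-0.048,-0.003,0],255]
    - [[0,0,0],[-0.048,-0.003,0],255]
    - [[0,0,0],[-0.048,-0.003,0],255]
    - [[0,0,0],[-0.048,-0.003,0],255]
    - [[0,0,0],[-0.048,-0.003,0],255]
    - [[0,0,0],[-0.048,-0.003,0],255]
    - [[0,0,0],[-0.048,-0.003,0],255]
    - [[0,0,0],[-0.048,-0.003,0],255]
    - [[0,0,0],[-0.02,0,0],255]
    - [[0,0,0],[0,0,0],255]

```text
time: 31.72
eef_pos: [0.5257, -0.3317, 0.2161]
orientation: [0.668, 0.744, 0.013, 0.016]
force: [-0.9, 1.2, -1.1]
grip_width: 0.427
```

```bash
python3 p.py .5176 -.329 .15 81.3
```

```text
turn [ 0.0311  0.0315 -1.3109] deg75.1 shift after [0.0084 0.0015 0.0661] shift before [ 0.004  -0.0105  0.0657]
turn [ 0.0338 -0.0333  1.8303] deg104.9 shift after [-0.0084 -0.0015  0.0661] shift before [ 0.004  -0.0105  0.0657]
t 31.73 pos [ 0.5257 -0.3317  0.2161] yawY 6.2 grip 0.427 F [-0.9  1.2 -1.1] j [-0.69  0.2   1.66  0.03  1.25 -0.8 ]
```

Emit:
servo_tool:
  steps:
    - [[0,0,-0.165],[0,0,0],255]
    - [[0,0,-0.165],[0,0,0],255]
    - [[0,0,-0.165],[0,0,0],255]
    - [[0,0,-0.165],[0,0,0],255]
    - [[0,0,-0.165],[0,0,0],255]
    - [[0,0,-0.165],[0,0,0],255]
    - [[0,0,-0.165],[0,0,0],255]
    - [[0,0,-0.1],[0,0,0],255]
    - [[0,0.05,0],[0.006,0,0.02],255]
    - [[0,0,0],[0,0,0.03],255]
    - [[0,0,0],[0,0,0],255]
    - [[0,0,0],[0,0,0],255]

```text
time: 33.22
eef_pos: [0.5201, -0.3059, 0.1659]
orientation: [0.076, 0.997, 0.01, -0.01]
force: [-0.8, 0.5, -1.5]
grip_width: 0.429
```

```bash
python3 p.py .5176 -.329 .09 81.3
```

```text
turn [ 0.0181 -0.0209  0.0002] deg1.6 shift after [-0.001  -0.0232  0.0759] shift before [-0.0026 -0.0245  0.0754]
turn [ 0.0327  0.0285 -3.141 ] deg180.0 shift after [0.001  0.0232 0.0759] shift before [-0.0026 -0.0245  0.0754]
t 33.23 pos [ 0.5201 -0.3059  0.1659] yawY 81.3 grip 0.429 F [-0.8  0.5 -1.5] j [-0.65  0.25  1.7   0.01  1.22 -2.07]
```

Emit:
servo_tool:
  steps:
    - [[0.018,-0.021,0],[0,0,0],255]
    - [[0,0,0],[-0.001,-0.022,0.01],255]
    - [[0,0,0],[0,0,0.03],255]
    - [[0,0,0],[0,0,0.02],255]
    - [[0,0,0],[0,0,0],255]
    - [[0,0,0],[0,0,0],255]

```text
time: 33.98
eef_pos: [0.5199, -0.335, 0.1094]
orientation: [0.077, 0.997, -0.005, 0.005]
force: [0.6, -0.4, -1.0]
grip_width: 0.428
```

```bash
python3 p.py .5176 -.329 .062 81.3
```

```text
turn [-0.0088  0.0101 -0.0024] deg0.8 shift after [0.0032 0.0056 0.0474] shift before [0.0037 0.006  0.0473]
turn [0.0159 0.0138 3.1391] deg179.9 shift after [-0.0032 -0.0056  0.0474] shift before [0.0037 0.006  0.0473]
t 33.98 pos [ 0.5199 -0.335   0.1094] yawY 81.2 grip 0.428 F [ 0.6 -0.4 -1. ] j [-0.68  0.32  1.73 -0.    1.08 -2.1 ]
```

Emit:
servo_tool:
  steps:
    - [[-0.009,0.01,-0.002],[0.002,0.005,0.0],255]
    - [[0,0,0],[0.001,0,0.02],255]
    - [[0,0,0],[0,0,0.015],255]
    - [[0,0,0],[0,0,0.006],255]
    - [[0,0,0],[0,0,0.0],255]

```text
time: 34.6
eef_pos: [0.5184, -0.3299, 0.0671]
orientation: [0.076, 0.997, -0.0, 0.001]
force: [1.1, -0.4, -1.2]
grip_width: 0.431
```

```bash
python3 p.py .5176 -.329 .05 81.3
```

```text
turn [-0.0006  0.0017 -0.0001] deg0.1 shift after [0.0009 0.0008 0.0171] shift before [0.0009 0.0008 0.0171]
turn [2.7000e-03 1.0000e-03 3.1415e+00] deg180.0 shift after [-0.0009 -0.0008  0.0171] shift before [0.0009 0.0008 0.0171]
t 34.6 pos [ 0.5184 -0.3299  0.0671] yawY 81.3 grip 0.431 F [ 1.1 -0.4 -1.2] j [-0.68  0.38  1.75  0.    1.02 -2.1 ]
```

Emit:
servo_tool:
  steps:
    - [[0,0,0],[0,0,0.007],255]
    - [[0,0,0],[0,0,0.006],255]
    - [[0,0,0],[0,0,0.004],255]
    - [[0,0,0],[0,0,0.003],255]

```text
time: 35.1
eef_pos: [0.5195, -0.3299, 0.0503]
orientation: [0.076, 0.997, 0.0, 0.001]
force: [-6.0, 6.6, 18.1]
grip_width: 0.431
```

Emit:
servo_tool:
  steps:
    - [[0,0,0],[0,0,0],200]
    - [[0,0,0],[0,0,0],60]
    - [[0,0,0],[0,0,0],60]
    - [[0,0,0],[0,0,0],60]
    - [[0,0,0],[0,0,-0.02],60]
    - [[0,0,0],[0,0,-0.045],60]
    - [[0,0,0],[0,0,-0.045],60]
    - [[0,0,0],[0,0,-0.03],60]
    - [[0,0,0],[0.018,0.05,0],60]
    - [[0,0,0],[0.018,0.05,0],60]
    - [[0,0,0],[0.018,0.05,0],60]
    - [[0,0,0],[0.018,0.05,0],60]
    - [[0,0,0],[0.018,0.05,0],60]
    - [[0,0,0],[0.018,0.05,0],60]
    - [[0,0,0],[0.018,0.05,0],60]
    - [[0,0,0],[0.018,0.05,0],60]
    - [[0,0,0],[0.018,0.05,0],60]
    - [[0,0,0],[0.018,0.05,0],60]
    - [[0,0,0],[0.018,0.05,0],60]
    - [[0,0,0],[0.01,0.025,0],60]

```text
time: 37.6
eef_pos: [0.408, 0.2836, 0.2156]
orientation: [0.079, 0.997, -0.001, 0.022]
force: [0.3, -0.5, -0.4]
grip_width: 0.76
```

Emit:
servo_tool:
  steps:
    - [[0,0,0.173],[0,0,0],60]
    - [[0,0,0.173],[0,0,0],60]
    - [[0,0,0.173],[0,0,0],60]
    - [[0,0,0.173],[0,0,0],60]
    - [[0,0,0.173],[0,0,0],60]
    - [[0,0,0.173],[0,0,0],60]
    - [[0,0,0.173],[0,0,0],60]
    - [[0,0,0.173],[0,0,0],60]
    - [[0,0,0],[0,0,0],60]
    - [[0,0,0],[0,0,0],60]

```text
time: 38.85
eef_pos: [0.4097, 0.2884, 0.231]
orientation: [0.71, 0.704, 0.023, 0.02]
force: [-0.9, -0.4, -0.8]
grip_width: 0.765
```

```bash
python3 p.py .3947 .307 .04 -1; python3 tb.py; python3 - <<'E'
from tb import *
tubes('top',.061,lim=(.4,.65,-.5,-.15))
E
```

```text
turn [ 0.0617 -0.0044  0.0092] deg3.6 shift after [ 0.0184 -0.0153  0.191 ] shift before [ 0.0177 -0.0269  0.1897]
turn [ 0.007   0.0967 -3.1309] deg179.5 shift after [-0.0184  0.0153  0.191 ] shift before [ 0.0177 -0.0269  0.1897]
t 38.85 pos [0.4097 0.2884 0.231 ] yawY -0.5 grip 0.765 F [-0.9 -0.4 -0.8] j [ 0.49 -0.09  1.94 -0.03  1.24  0.51]
wrist [0.3946, 0.3088, 0.1588, 0.0396] jaw yaw -0.3
top [0.3949, 0.3177, 0.1573, 0.0392] jaw yaw -0.6
top [0.5131, -0.4126, 0.1555, 0.0411] jaw yaw 81.4
top [0.5209, -0.3278, 0.1574, 0.0392] jaw yaw 81.1
```

Emit:
servo_tool:
  steps:
    - [[0.061,-0.004,0.0],[0,0,0],60]
    - [[0,0,0],[0.02,-0.015,0.03],60]
    - [[0,0,0],[0,0,0.05],60]
    - [[0,0,0],[0,0,0.05],60]
    - [[0,0,0],[0,0,0.03],60]
    - [[0,0,0],[0,0,0.01],60]
    - [[0,0,0],[0,0,0],60]
    - [[0,0,0],[0,0,0],60]

```text
time: 40.0
eef_pos: [0.3978, 0.3112, 0.0597]
orientation: [0.708, 0.706, 0.003, 0.0]
force: [-0.6, 0.2, 0.4]
grip_width: 0.765
```

```bash
python3 p.py .3947 .309 .013 -0.5
```

```text
turn [ 0.0051 -0.0038  0.0053] deg0.5 shift after [-0.0023 -0.0031  0.0467] shift before [-0.0024 -0.0034  0.0467]
turn [ 0.006   0.008  -3.1363] deg179.7 shift after [0.0023 0.0031 0.0467] shift before [-0.0024 -0.0034  0.0467]
t 40.0 pos [0.3978 0.3112 0.0597] yawY -0.2 grip 0.765 F [-0.6  0.2  0.4] j [0.52 0.18 2.01 0.   0.94 0.53]
```

Emit:
servo_tool:
  steps:
    - [[0.005,-0.004,0.005],[-0.002,-0.003,0.018],60]
    - [[0,0,0],[0,0,0.016],60]
    - [[0,0,0],[0,0,0.012],60]
    - [[0,0,0],[0,0,0.004],60]
    - [[0,0,0],[0,0,0],60]
    - [[0,0,0],[0,0,0],255]
    - [[0,0,0],[0,0,0],255]
    - [[0,0,0],[0,0,0],255]
    - [[0,0,0],[0,0,0],255]

```text
time: 41.12
eef_pos: [0.3974, 0.3107, 0.0094]
orientation: [0.71, 0.704, 0.003, 0.001]
force: [0.2, -0.1, -0.9]
grip_width: 0.429
```

Emit:
servo_tool:
  steps:
    - [[0,0,0],[0,0,-0.02],255]
    - [[0,0,0],[0,0,-0.045],255]
    - [[0,0,0],[0,0,-0.045],255]
    - [[0,0,0],[0,0,-0.04],255]
    - [[0,0,0],[-0.02,0.006,-0.02],255]
    - [[0,0,0],[-0.045,0.0115,0],255]
    - [[0,0,0],[-0.045,0.0115,0],255]
    - [[0,0,0],[-0.045,0.0115,0],255]
    - [[0,0,0],[-0.045,0.0115,0],255]
    - [[0,0,0],[-0.045,0.0115,0],255]
    - [[0,0,0],[-0.045,0.0115,0],255]
    - [[0,0,0],[-0.045,0.0115,0],255]
    - [[0,0,0],[-0.045,0.0115,0],255]
    - [[0,0,0],[-0.045,0.0115,0],255]
    - [[0,0,0],[-0.045,0.0115,0],255]
    - [[0,0,0],[-0.045,0.0115,0],255]
    - [[0,0,0],[-0.02,0.005,0],255]
    - [[0,0,0],[0,0,0],255]

```text
time: 43.38
eef_pos: [0.5323, -0.242, 0.1843]
orientation: [0.709, 0.705, 0.005, 0.002]
force: [-0.3, 0.6, -0.2]
grip_width: 0.432
```

```bash
python3 p.py .530 -.245 .15 81.3
```

```text
turn [ 0.0107  0.0033 -1.425 ] deg81.6 shift after [ 0.0018 -0.0034  0.0343] shift before [-0.0032 -0.0026  0.0343]
turn [ 0.0035 -0.0111  1.7166] deg98.4 shift after [-0.0018  0.0034  0.0343] shift before [-0.0032 -0.0026  0.0343]
t 43.38 pos [ 0.5323 -0.242   0.1843] yawY -0.3 grip 0.432 F [-0.3  0.6 -0.2] j [-0.55  0.17  1.76  0.01  1.21 -0.55]
```

Emit:
servo_tool:
  steps:
    - [[0,0,-0.172],[0,0,0],255]
    - [[0,0,-0.172],[0,0,0],255]
    - [[0,0,-0.172],[0,0,0],255]
    - [[0,0,-0.172],[0,0,0],255]
    - [[0,0,-0.172],[0,0,0],255]
    - [[0,0,-0.172],[0,0,0],255]
    - [[0,0,-0.172],[0,0,0],255]
    - [[0,0,-0.172],[0,0,0],255]
    - [[0,0,0],[0.0,0,0.02],255]
    - [[0,0,0],[0,0,0.01],255]
    - [[0,0,0],[0,0,0],255]
    - [[0,0,0],[0,0,0],255]

```text
time: 44.88
eef_pos: [0.5263, -0.2188, 0.1477]
orientation: [0.073, 0.997, 0.01, -0.002]
force: [0.3, -0.5, -1.7]
grip_width: 0.432
```

```bash
python3 p.py .530 -.245 .09 81.3
```

```text
turn [ 0.0198 -0.0063  0.0057] deg1.2 shift after [-0.0076 -0.0253  0.0577] shift before [-0.0078 -0.0265  0.0572]
turn [ 0.0099  0.031  -3.1357] deg179.7 shift after [0.0076 0.0253 0.0577] shift before [-0.0078 -0.0265  0.0572]
t 44.88 pos [ 0.5263 -0.2188  0.1477] yawY 81.6 grip 0.432 F [ 0.3 -0.5 -1.7] j [-0.53  0.19  1.81  0.02  1.15 -1.96]
```

Emit:
servo_tool:
  steps:
    - [[0.02,-0.006,0.006],[0,0,0],255]
    - [[0,0,0],[-0.0075,-0.024,0.005],255]
    - [[0,0,0],[0,0,0.025],255]
    - [[0,0,0],[0,0,0.01],255]
    - [[0,0,0],[0,0,0],255]
    - [[0,0,0],[0,0,0],255]

```text
time: 45.62
eef_pos: [0.533, -0.2498, 0.1097]
orientation: [0.077, 0.997, -0.004, 0.003]
force: [0.6, -0.1, -0.6]
grip_width: 0.43
```

```bash
python3 p.py .530 -.245 .062 81.3
```

```text
turn [-0.0066  0.007  -0.0033] deg0.6 shift after [0.0037 0.0043 0.0477] shift before [0.004  0.0046 0.0477]
turn [0.0109 0.0103 3.1383] deg179.8 shift after [-0.0037 -0.0043  0.0477] shift before [0.004  0.0046 0.0477]
t 45.62 pos [ 0.533  -0.2498  0.1097] yawY 81.1 grip 0.43 F [ 0.6 -0.1 -0.6] j [-0.56  0.27  1.8  -0.    1.07 -1.97]
```

Emit:
servo_tool:
  steps:
    - [[-0.007,0.007,-0.003],[0.0035,0.004,0.0],255]
    - [[0,0,0],[0,0,0.02],255]
    - [[0,0,0],[0,0,0.015],255]
    - [[0,0,0],[0,0,0.008],255]
    - [[0,0,0],[0,0,0.0],255]

```text
time: 46.25
eef_pos: [0.5302, -0.2447, 0.0643]
orientation: [0.076, 0.997, 0.0, 0.0]
force: [0.2, -0.7, -2.6]
grip_width: 0.426
```

```bash
python3 p.py .530 -.245 .048 81.3
```

```text
turn [0.0006 0.0002 0.0006] deg0.0 shift after [ 0.0002 -0.0003  0.0163] shift before [ 0.0002 -0.0003  0.0163]
turn [-2.000e-04  9.000e-04 -3.141e+00] deg180.0 shift after [-0.0002  0.0003  0.0163] shift before [ 0.0002 -0.0003  0.0163]
t 46.25 pos [ 0.5302 -0.2447  0.0643] yawY 81.3 grip 0.426 F [ 0.2 -0.7 -2.6] j [-0.55  0.33  1.82  0.    0.99 -1.97]
```

Emit:
servo_tool:
  steps:
    - [[0,0,0],[0,0,0.007],255]
    - [[0,0,0],[0,0,0.005],255]
    - [[0,0,0],[0,0,0.004],255]
    - [[0,0,0],[0,0,0.003],255]

```text
time: 46.75
eef_pos: [0.5312, -0.245, 0.0468]
orientation: [0.076, 0.997, 0.0, 0.0]
force: [-7.2, 5.9, 19.8]
grip_width: 0.433
```

Emit:
servo_tool:
  steps:
    - [[0,0,0],[0,0,0],200]
    - [[0,0,0],[0,0,0],60]
    - [[0,0,0],[0,0,0],60]
    - [[0,0,0],[0,0,0],60]
    - [[0,0,0],[0,0,-0.02],60]
    - [[0,0,0],[0,0,-0.045],60]
    - [[0,0,0],[0,0,-0.045],60]
    - [[0,0,0],[0,0,-0.03],60]
    - [[0,0,0],[0.008,0.02,0],255]
    - [[0,0,0],[0.0165,0.043,0],255]
    - [[0,0,0],[0.0165,0.043,0],255]
    - [[0,0,0],[0.0165,0.043,0],255]
    - [[0,0,0],[0.0165,0.043,0],255]
    - [[0,0,0],[0.008,0.02,0],255]
    - [[0,0,0],[0,0,0],255]
    - [[0,0,0],[0,0,0],255]

```text
time: 48.75
eef_pos: [0.4723, -0.0095, 0.1887]
orientation: [0.075, 0.997, 0.002, -0.003]
force: [-0.5, -0.2, -0.3]
grip_width: 0.0
```

```bash
python3 p.py .481 -.0187 .06 83; python3 - <<'E'
from tb import *
tubes('top',.061,lim=(.4,.65,-.5,-.15))
tubes('top')
w=cap('wrist');b=cap('side')
cv2.imwrite('pics/c8.png',np.hstack([cv2.resize(w['color'][:,:,::-1],(440,330)),cv2.resize(b['color'][170:370,190:370,::-1],(340,330),interpolation=2)]))
E
```

```text
turn [ 0.0027 -0.0065 -0.0276] deg1.6 shift after [-0.0097 -0.0081  0.1287] shift before [-0.0108 -0.0081  0.1286]
turn [-0.0101 -0.0042  3.1139] deg178.4 shift after [0.0097 0.0081 0.1287] shift before [-0.0108 -0.0081  0.1286]
t 48.75 pos [ 0.4723 -0.0095  0.1887] yawY 81.4 grip 0.0 F [-0.5 -0.2 -0.3] j [-0.17 -0.07  2.    0.    1.22 -1.59]
top [0.5131, -0.4127, 0.1555, 0.0412] jaw yaw 81.2
top [0.5201, -0.3277, 0.1557, 0.0394] jaw yaw 81.2
top [0.5346, -0.2439, 0.157, 0.0389] jaw yaw 81.3
```

View pics/c8.png

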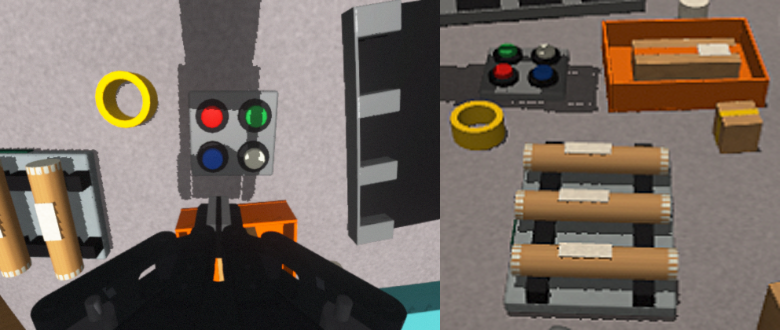

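Emit:
servo_tool:
  steps:
    - [[0.003,-0.006,-0.028],[0,0,0],255]
    - [[0,0,0],[-0.0095,-0.008,0.02],255]
    - [[0,0,0],[0,0,0.045],255]
    - [[0,0,0],[0,0,0.04],255]
    - [[0,0,0],[0,0,0.01],255]
    - [[0,0,0],[0,0,0],255]
    - [[0,0,0],[0,0,0],255]

```text
time: 49.82
eef_pos: [0.4879, -0.024, 0.0762]
orientation: [0.062, 0.998, -0.001, 0.006]
force: [-0.4, -0.3, -0.5]
grip_width: 0.002
```

```bash
python3 p.py .481 -.0187 .042 83
```

```text
turn [-0.0018  0.0116 -0.0009] deg0.7 shift after [0.0075 0.0044 0.0342] shift before [0.0079 0.0045 0.0341]
turn [1.8300e-02 2.9000e-03 3.1406e+00] deg179.9 shift after [-0.0075 -0.0044  0.0342] shift before [0.0079 0.0045 0.0341]
t 49.83 pos [ 0.4879 -0.024   0.0762] yawY 82.9 grip 0.002 F [-0.4 -0.3 -0.5] j [-0.19  0.12  2.05 -0.    0.96 -1.64]
```

Emit:
servo_tool:
  steps:
    - [[-0.002,0.011,0],[0.0075,0.0045,0.0],255]
    - [[0,0,0],[0.001,0,0.016],255]
    - [[0,0,0],[0,0,0.012],255]
    - [[0,0,0],[0,0,0.003],255]
    - [[0,0,0],[0,0,0],255]

```text
time: 50.45
eef_pos: [0.4817, -0.0183, 0.0457]
orientation: [0.061, 0.998, -0.0, 0.003]
force: [-0.2, -0.5, 0.8]
grip_width: 0.005
```

Emit:
servo_tool:
  steps:
    - [[0,0.005,0],[0,0,0.005],255]
    - [[0,0,0],[0,0,0.004],255]
    - [[0,0,0],[0,0,0.004],255]
    - [[0,0,0],[0,0,0.002],255]
    - [[0,0,0],[0,0,0.001],255]

```text
time: 51.08
eef_pos: [0.4823, -0.0184, 0.036]
orientation: [0.061, 0.998, 0.0, -0.003]
force: [-2.6, 1.6, 3.8]
grip_width: -0.0
```

Emit:
servo_tool:
  steps:
    - [[0,0,0],[0,0,0.003],255]
    - [[0,0,0],[0,0,0.002],255]
    - [[0,0,0],[0,0,0.002],255]

```text
time: 51.45
eef_pos: [0.4824, -0.0184, 0.0359]
orientation: [0.06, 0.998, 0.0, -0.006]
force: [-6.4, 1.0, 15.5]
grip_width: 0.0
```

Emit:
servo_tool:
  steps:
    - [[0,0,0],[0,0,-0.02],255]
    - [[0,0,0],[0,0,-0.02],255]
    - [[0,0,0],[0,0,0],255]
    - [[0,0,0],[0.027,0.027,0],255]
    - [[0,0,0],[0.027,0.027,0],255]
    - [[0,0,0],[0,0,0],255]
    - [[0,0,0],[0,0,0],255]

```text
time: 52.32
eef_pos: [0.4352, 0.0421, 0.0746]
orientation: [0.061, 0.998, -0.0, -0.005]
force: [-0.4, -0.6, 0.3]
grip_width: -0.0
```

```bash
python3 p.py .4335 .0448 .045 83; python3 - <<'E'
from tb import *
tubes('top',.061,lim=(.4,.65,-.5,-.15))
E
```

```text
turn [-0.0012 -0.0107  0.0001] deg0.6 shift after [0.002  0.0025 0.0296] shift before [0.0016 0.0025 0.0297]
turn [ 1.6800e-02 -1.9000e-03 -3.1414e+00] deg180.0 shift after [-0.002  -0.0025  0.0296] shift before [0.0016 0.0025 0.0297]
t 52.33 pos [0.4352 0.0421 0.0746] yawY 83.0 grip -0.0 F [-0.4 -0.6  0.3] j [-0.06  0.03  2.15 -0.    0.97 -1.51]
top [0.5131, -0.4127, 0.1555, 0.0413] jaw yaw 81.2
top [0.5088, -0.3259, 0.1559, 0.0392] jaw yaw 81.1
top [0.5346, -0.2439, 0.157, 0.0389] jaw yaw 81.3
```

```bash
python3 - <<'E'
from tb import *
tubes('top',.061,lim=(.4,.65,-.5,-.15)); tubes('side',.061,lim=(.3,.75,-.55,-.1))
b=cap('side');t=cap('top')
cv2.imwrite('pics/c9.png',np.hstack([cv2.resize(t['color'][190:320,350:500,::-1],(440,381),interpolation=2),cv2.resize(b['color'][230:370,205:340,::-1],(340,381),interpolation=2)]))
E
```

```text
top [0.5131, -0.4126, 0.1555, 0.0414] jaw yaw 81.2
top [0.5081, -0.3259, 0.1572, 0.0393] jaw yaw 81.1
top [0.5346, -0.2439, 0.157, 0.0389] jaw yaw 81.3
side [0.51, -0.4128, 0.1568, 0.0471] jaw yaw 81.4
side [0.5044, -0.325, 0.1562, 0.0497] jaw yaw 80.7
side [0.5306, -0.2425, 0.1555, 0.0533] jaw yaw 81.4
```

View pics/c9.png

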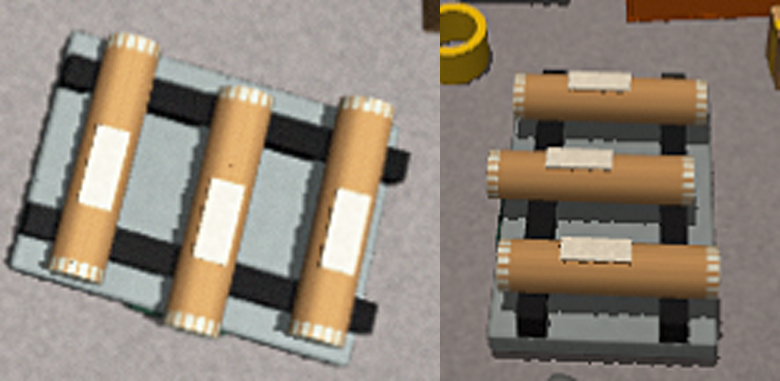

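Emit:
servo_tool:
  steps:
    - [[-0.001,-0.01,0],[0.002,0.0025,0.01],255]
    - [[0,0,0],[0,0,0.012],255]
    - [[0,0,0],[0,0,0.006],255]
    - [[0,0,0],[0,0,0.0],255]

```text
time: 53.08
eef_pos: [0.4337, 0.044, 0.0446]
orientation: [0.062, 0.998, 0.0, -0.0]
force: [0.7, -0.2, -0.3]
grip_width: -0.002
```

Emit:
servo_tool:
  steps:
    - [[0,0,0],[0,0,0.004],255]
    - [[0,0,0],[0,0,0.004],255]
    - [[0,0,0],[0,0,0.003],255]
    - [[0,0,0],[0,0,0.003],255]
    - [[0,0,0],[0,0,0.002],255]

```text
time: 53.7
eef_pos: [0.4345, 0.044, 0.0358]
orientation: [0.062, 0.998, -0.0, -0.004]
force: [-7.3, 0.1, 16.0]
grip_width: -0.001
```

Emit:
servo_tool:
  steps:
    - [[0,0,0],[0,0,0.001],255]
    - [[0,0,0],[0,0,-0.03],255]
    - [[0,0,0],[0,0,-0.045],255]
    - [[0,0,0],[0,0,-0.045],60]
    - [[0,0,0],[0,0,-0.02],60]
    - [[0,0,0],[-0.021,-0.045,0],60]
    - [[0,0,0],[-0.021,-0.045,0],60]
    - [[0,0,0],[-0.021,-0.045,0],60]
    - [[0,0,0],[-0.021,-0.045,0],60]
    - [[0,0,0],[-0.021,-0.045,0],60]
    - [[0,0,0],[-0.02,-0.035,0],60]
    - [[0,0,0.03],[0,0,0],60]
    - [[0,0,0],[0,0,0],60]

```text
time: 55.32
eef_pos: [0.533, -0.237, 0.1799]
orientation: [0.076, 0.997, -0.001, -0.0]
force: [-0.8, 0.3, 0.0]
grip_width: 0.763
```

```bash
python3 p.py .533 -.2442 .07 81.3; python3 - <<'E'
from tb import *
tubes('top',.061,lim=(.4,.65,-.5,-.15));tubes('wrist',.061,lim=(.4,.65,-.5,-.15))
E
```

```text
turn [-0.0013 -0.0004  0.0004] deg0.1 shift after [-0.0011 -0.0071  0.1099] shift before [-0.0011 -0.007   0.1099]
turn [ 6.0000e-04 -2.1000e-03 -3.1412e+00] deg180.0 shift after [0.0011 0.0071 0.1099] shift before [-0.0011 -0.007   0.1099]
t 55.33 pos [ 0.533  -0.237   0.1799] yawY 81.3 grip 0.763 F [-0.8  0.3  0. ] j [-0.54  0.18  1.76 -0.    1.2  -1.96]
wrist [0.5147, -0.4142, 0.1792, 0.0464] jaw yaw 81.1
wrist [0.5345, -0.2447, 0.1773, 0.0387] jaw yaw 81.5
wrist [0.5059, -0.3268, 0.1732, 0.041] jaw yaw 81.1
```

Emit:
servo_tool:
  steps:
    - [[0,0,0],[-0.001,-0.007,0.02],60]
    - [[0,0,0],[0,0,0.045],60]
    - [[0,0,0],[0,0,0.035],60]
    - [[0,0,0],[0,0,0.006],60]
    - [[0,0,0],[0,0,0],60]

```text
time: 56.05
eef_pos: [0.5318, -0.2407, 0.069]
orientation: [0.072, 0.997, -0.001, -0.0]
force: [-0.3, 0.0, 0.9]
grip_width: 0.763
```

```bash
python3 p.py .533 -.2447 .051 81.3
```

```text
turn [-0.0016 -0.0005  0.0073] deg0.4 shift after [-0.0018 -0.0038  0.018 ] shift before [-0.0017 -0.0038  0.018 ]
turn [ 7.0000e-04 -2.6000e-03 -3.1343e+00] deg179.6 shift after [0.0018 0.0038 0.018 ] shift before [-0.0017 -0.0038  0.018 ]
t 56.05 pos [ 0.5318 -0.2407  0.069 ] yawY 81.7 grip 0.763 F [-0.3  0.   0.9] j [-0.54  0.32  1.82 -0.    1.   -1.97]
```

Emit:
servo_tool:
  steps:
    - [[0,0,0.007],[-0.002,-0.0038,0.01],60]
    - [[0,0,0],[0,0,0.007],60]
    - [[0,0,0],[0,0,0],60]
    - [[0,0,0],[0,0,0],255]
    - [[0,0,0],[0,0,0],255]
    - [[0,0,0],[0,0,0],255]
    - [[0,0,0],[0,0,0],255]

```text
time: 56.92
eef_pos: [0.5365, -0.2458, 0.0555]
orientation: [0.076, 0.997, -0.002, 0.003]
force: [0.2, 0.6, -1.0]
grip_width: 0.43
```

Emit:
servo_tool:
  steps:
    - [[0,0,0],[0,0,-0.02],255]
    - [[0,0,0],[0,0,-0.045],255]
    - [[0,0,0],[0,0,-0.045],255]
    - [[0,0,0],[0,0,-0.03],255]
    - [[0,0,0],[0.001,0.02,0],255]
    - [[0,0,0],[0.0025,0.048,0],255]
    - [[0,0,0],[0.0025,0.048,0],255]
    - [[0,0,0],[0.0025,0.048,0],255]
    - [[0,0,0],[0.0025,0.048,0],255]
    - [[0,0,0],[0.0025,0.048,0],255]
    - [[0,0,0],[0.0025,0.048,0],255]
    - [[0,0,0],[0.0025,0.048,0],255]
    - [[0,0,0],[0.0025,0.048,0],255]
    - [[0,0,0],[0.0025,0.048,0],255]
    - [[0,0,0],[0.0025,0.048,0],255]
    - [[0,0,0],[0.001,0.02,0],255]
    - [[0,0,0],[0,0,0],255]

```text
time: 59.05
eef_pos: [0.5719, 0.299, 0.1841]
orientation: [0.074, 0.997, -0.004, -0.008]
force: [0.6, -0.6, -1.3]
grip_width: 0.429
```

Emit:
servo_tool:
  steps:
    - [[0,0,0.165],[0,0,0],255]
    - [[0,0,0.165],[0,0,0],255]
    - [[0,0,0.165],[0,0,0],255]
    - [[0,0,0.165],[0,0,0],255]
    - [[0,0,0.165],[0,0,0],255]
    - [[0,0,0.165],[0,0,0],255]
    - [[0,0,0.165],[0,0,0],255]
    - [[0,0,0.165],[0,0,0],255]
    - [[0,0,0],[0,0,0],255]
    - [[0,0,0],[0,0,0],255]

```text
time: 60.3
eef_pos: [0.5662, 0.2805, 0.1775]
orientation: [0.69, 0.724, -0.019, -0.004]
force: [-0.4, 0.7, -1.7]
grip_width: 0.427
```

```bash
python3 p.py .588 .300 .07 2.7
```

```text
turn [-0.0331  0.0201  0.0011] deg2.2 shift after [0.0184 0.0227 0.1075] shift before [0.0205 0.0262 0.1063]
turn [-0.0316 -0.0519 -3.14  ] deg179.9 shift after [-0.0184 -0.0227  0.1075] shift before [0.0205 0.0262 0.1063]
t 60.3 pos [0.5662 0.2805 0.1775] yawY 2.7 grip 0.427 F [-0.4  0.7 -1.7] j [ 0.35  0.3   1.61 -0.01  1.26  0.31]
```

Emit:
servo_tool:
  steps:
    - [[-0.033,0.02,0.0],[0,0,0],255]
    - [[0,0,0],[0.018,0.022,0.02],255]
    - [[0,0,0],[0,0,0.04],255]
    - [[0,0,0],[0,0,0.035],255]
    - [[0,0,0],[0,0,0.01],255]
    - [[0,0,0],[0,0,0],255]
    - [[0,0,0],[0,0,0],255]

```text
time: 61.18
eef_pos: [0.5899, 0.2981, 0.0731]
orientation: [0.687, 0.727, 0.002, 0.002]
force: [-0.2, 0.2, -1.4]
grip_width: 0.427
```

```bash
python3 p.py .588 .300 .019 2.7
```

```text
turn [ 0.0051 -0.0005  0.0097] deg0.6 shift after [ 0.002  -0.0018  0.0541] shift before [ 0.002  -0.0021  0.0541]
turn [ 7.0000e-04  8.1000e-03 -3.1319e+00] deg179.4 shift after [-0.002   0.0018  0.0541] shift before [ 0.002  -0.0021  0.0541]
t 61.17 pos [0.5899 0.2981 0.0731] yawY 3.3 grip 0.427 F [-0.2  0.2 -1.4] j [ 0.36  0.45  1.63 -0.    1.06  0.31]
```

Emit:
servo_tool:
  steps:
    - [[0.005,0,0.01],[0.002,-0.002,0.018],255]
    - [[0,0,0],[0,0,0.018],255]
    - [[0,0,0],[0,0,0.01],255]
    - [[0,0,0],[0,0,0.004],255]
    - [[0,0,0],[0,0,0.002],255]
    - [[0,0,0],[0,0,0],255]

```text
time: 61.92
eef_pos: [0.5895, 0.3008, 0.02]
orientation: [0.69, 0.723, 0.002, 0.001]
force: [0.4, -0.2, -1.9]
grip_width: 0.426
```

Emit:
servo_tool:
  steps:
    - [[0,0,0],[0,0,0.004],255]
    - [[0,0,0],[0,0,0.003],255]
    - [[0,0,0],[0,0,0],200]
    - [[0,0,0],[0,0,0],60]
    - [[0,0,0],[0,0,0],60]
    - [[0,0,0],[0,0,0],60]
    - [[0,0,0],[0,0,-0.02],60]
    - [[0,0,0],[0,0,-0.05],60]
    - [[0,0,0],[0,0,-0.05],60]
    - [[0,0,0],[0,0,-0.04],60]

```text
time: 63.18
eef_pos: [0.5883, 0.3002, 0.1816]
orientation: [0.69, 0.723, -0.0, -0.0]
force: [0.1, 0.2, -0.4]
grip_width: 0.765
```

Emit:
servo_tool:
  steps:
    - [[0,0,0],[-0.025,-0.004,0],60]
    - [[0,0,0],[-0.05,-0.009,0],60]
    - [[0,0,0],[-0.05,-0.009,0],60]
    - [[0,0,0],[-0.05,-0.009,0],60]
    - [[0,0,0],[-0.05,-0.009,0],60]
    - [[0,0,0],[-0.05,-0.009,0],60]
    - [[0,0,0],[-0.05,-0.009,0],60]
    - [[0,0,0],[-0.05,-0.009,0],60]
    - [[0,0,0],[-0.05,-0.009,0],60]
    - [[0,0,0],[-0.05,-0.009,0],60]
    - [[0,0,0],[-0.05,-0.009,0],60]
    - [[0,0,0],[-0.05,-0.009,0],60]
    - [[0,0,-0.16],[-0.02,0,0],60]
    - [[0,0,-0.17],[0,0,0],60]
    - [[0,0,-0.17],[0,0,0],60]
    - [[0,0,-0.17],[0,0,0],60]
    - [[0,0,-0.17],[0,0,0],60]
    - [[0,0,-0.17],[0,0,0],60]
    - [[0,0,-0.17],[0,0,0],60]
    - [[0,0,-0.17],[0,0,0],60]

```text
time: 65.68
eef_pos: [0.4882, -0.3237, 0.1733]
orientation: [0.07, 0.998, 0.006, -0.007]
force: [0.1, -0.1, 0.3]
grip_width: 0.765
```

```bash
python3 p.py .506 -.328 .07 81.3; python3 - <<'E'
from tb import *
tubes('top'); tubes('wrist',.061,lim=(.4,.65,-.5,-.15)); tubes('top',.061,lim=(.4,.65,-.5,-.15))
E
```

```text
turn [ 0.0102 -0.0147  0.0121] deg1.2 shift after [-0.0182 -0.0015  0.1033] shift before [-0.0197 -0.0028  0.103 ]
turn [ 0.0231  0.016  -3.1294] deg179.3 shift after [0.0182 0.0015 0.1033] shift before [-0.0197 -0.0028  0.103 ]
t 65.67 pos [ 0.4882 -0.3237  0.1733] yawY 82.0 grip 0.765 F [ 0.1 -0.1  0.3] j [-0.71  0.2   1.75  0.    1.21 -2.14]
top [0.5924, 0.3114, 0.1615, 0.0402] jaw yaw 2.5
wrist [0.4946, -0.4111, 0.1372, 0.0406] jaw yaw 81.1
wrist [0.5099, -0.3267, 0.1786, 0.0378] jaw yaw 81.0
```

Emit:
servo_tool:
  steps:
    - [[0.01,-0.015,0.012],[0,0,0],60]
    - [[0,0,0],[-0.02,-0.001,0.015],60]
    - [[0,0,0],[0,0,0.045],60]
    - [[0,0,0],[0,0,0.03],60]
    - [[0,0,0],[0,0,0.005],60]
    - [[0,0,0],[0,0,0],60]

```text
time: 66.58
eef_pos: [0.5085, -0.3292, 0.078]
orientation: [0.087, 0.996, -0.002, 0.003]
force: [0.0, -0.5, 1.3]
grip_width: 0.769
```

```bash
python3 p.py .508 -.3285 .050 81.3
```

```text
turn [-0.0036  0.0056 -0.0217] deg1.3 shift after [0.0006 0.0007 0.028 ] shift before [0.0008 0.0007 0.028 ]
turn [0.0088 0.0056 3.1199] deg178.8 shift after [-0.0006 -0.0007  0.028 ] shift before [0.0008 0.0007 0.028 ]
t 66.58 pos [ 0.5085 -0.3292  0.078 ] yawY 80.1 grip 0.769 F [ 0.  -0.5  1.3] j [-0.69  0.34  1.77 -0.    1.02 -2.09]
```

Emit:
servo_tool:
  steps:
    - [[-0.003,0.005,-0.021],[0.0005,0.0005,0.013],60]
    - [[0,0,0],[0,0,0.011],60]
    - [[0,0,0],[0,0,0.003],60]
    - [[0,0,0],[0,0,0],60]
    - [[0,0,0],[0,0,0],255]
    - [[0,0,0],[0,0,0],255]
    - [[0,0,0],[0,0,0],255]
    - [[0,0,0],[0,0,0],255]

```text
time: 67.58
eef_pos: [0.5109, -0.3275, 0.0541]
orientation: [0.076, 0.997, 0.001, 0.003]
force: [-0.3, 0.6, -1.6]
grip_width: 0.43
```

Emit:
servo_tool:
  steps:
    - [[0,0,0],[0,0,-0.02],255]
    - [[0,0,0],[0,0,-0.045],255]
    - [[0,0,0],[0,0,-0.045],255]
    - [[0,0,0],[0,0,-0.03],255]
    - [[0,0,0],[0.004,0.02,0],255]
    - [[0,0,0],[0.009,0.05,0],255]
    - [[0,0,0],[0.009,0.05,0],255]
    - [[0,0,0],[0.009,0.05,0],255]
    - [[0,0,0],[0.009,0.05,0],255]
    - [[0,0,0],[0.009,0.05,0],255]
    - [[0,0,0],[0.009,0.05,0],255]
    - [[0,0,0],[0.009,0.05,0],255]
    - [[0,0,0],[0.009,0.05,0],255]
    - [[0,0,0],[0.009,0.05,0],255]
    - [[0,0,0],[0.009,0.05,0],255]
    - [[0,0,0],[0.009,0.05,0],255]
    - [[0,0,0],[0.004,0.025,0],255]
    - [[0,0,0],[0,0,0],255]

```text
time: 69.82
eef_pos: [0.4727, 0.3043, 0.1857]
orientation: [0.076, 0.997, -0.0, -0.01]
force: [0.3, -0.5, -1.5]
grip_width: 0.425
```

Emit:
servo_tool:
  steps:
    - [[0,0,0.165],[0,0,0],255]
    - [[0,0,0.165],[0,0,0],255]
    - [[0,0,0.165],[0,0,0],255]
    - [[0,0,0.165],[0,0,0],255]
    - [[0,0,0.165],[0,0,0],255]
    - [[0,0,0.165],[0,0,0],255]
    - [[0,0,0.165],[0,0,0],255]
    - [[0,0,0.165],[0,0,0],255]
    - [[0,0,0],[0,0,0],255]
    - [[0,0,0],[0,0,0],255]

```text
time: 71.08
eef_pos: [0.4592, 0.2916, 0.1743]
orientation: [0.688, 0.726, -0.019, -0.01]
force: [-0.5, -0.5, -2.0]
grip_width: 0.431
```

```bash
python3 p.py .489 .298 .06 2.7
```

```text
turn [-0.0425  0.0118  0.0067] deg2.6 shift after [0.005  0.0301 0.1143] shift before [0.0061 0.0349 0.1128]
turn [-0.0184 -0.0666 -3.1341] deg179.6 shift after [-0.005  -0.0301  0.1143] shift before [0.0061 0.0349 0.1128]
t 71.08 pos [0.4592 0.2916 0.1743] yawY 3.1 grip 0.431 F [-0.5 -0.5 -2. ] j [0.43 0.13 1.83 0.01 1.23 0.38]
```

Emit:
servo_tool:
  steps:
    - [[-0.042,0.012,0.007],[0,0,0],255]
    - [[0,0,0],[0.005,0.029,0.02],255]
    - [[0,0,0],[0,0,0.04],255]
    - [[0,0,0],[0,0,0.035],255]
    - [[0,0,0],[0,0,0.01],255]
    - [[0,0,0],[0,0,0],255]
    - [[0,0,0],[0,0,0],255]

```text
time: 71.95
eef_pos: [0.4898, 0.2975, 0.0691]
orientation: [0.687, 0.727, 0.002, 0.001]
force: [-0.2, 0.1, -1.4]
grip_width: 0.43
```

```bash
python3 p.py .489 .298 .018 2.7
```

```text
turn [ 0.0043 -0.0014  0.0095] deg0.6 shift after [ 0.0005 -0.0007  0.0511] shift before [ 0.0005 -0.0009  0.0511]
turn [ 2.1000e-03  6.7000e-03 -3.1321e+00] deg179.5 shift after [-0.0005  0.0007  0.0511] shift before [ 0.0005 -0.0009  0.0511]
t 71.95 pos [0.4898 0.2975 0.0691] yawY 3.2 grip 0.43 F [-0.2  0.1 -1.4] j [ 0.42  0.3   1.85 -0.    0.99  0.37]
```

Emit:
servo_tool:
  steps:
    - [[0.004,-0.001,0.009],[0,-0.001,0.018],255]
    - [[0,0,0],[0,0,0.018],255]
    - [[0,0,0],[0,0,0.008],255]
    - [[0,0,0],[0,0,0.005],255]
    - [[0,0,0],[0,0,0.003],255]
    - [[0,0,0],[0,0,0.002],255]

```text
time: 72.7
eef_pos: [0.4907, 0.2985, 0.0158]
orientation: [0.69, 0.724, 0.001, 0.0]
force: [-7.4, -3.7, 19.2]
grip_width: 0.427
```

Emit:
servo_tool:
  steps:
    - [[0,0,0],[0,0,0.003],255]
    - [[0,0,0],[0,0,0],200]
    - [[0,0,0],[0,0,0],60]
    - [[0,0,0],[0,0,0],60]
    - [[0,0,0],[0,0,0],60]
    - [[0,0,0],[0,0,-0.02],60]
    - [[0,0,0],[0,0,-0.05],60]
    - [[0,0,0],[0,0,-0.05],60]
    - [[0,0,0],[0,0,-0.04],60]

```text
time: 73.82
eef_pos: [0.4893, 0.2978, 0.1808]
orientation: [0.69, 0.724, -0.002, -0.001]
force: [0.2, -0.2, 0.6]
grip_width: 0.764
```

Emit:
servo_tool:
  steps:
    - [[0,0,0],[-0.03,0,0],60]
    - [[0,0,0],[-0.056,-0.001,0],60]
    - [[0,0,0],[-0.056,-0.001,0],60]
    - [[0,0,0],[-0.056,-0.001,0],60]
    - [[0,0,0],[-0.056,-0.001,0],60]
    - [[0,0,0],[-0.056,-0.001,0],60]
    - [[0,0,0],[-0.056,-0.001,0],60]
    - [[0,0,0],[-0.056,-0.001,0],60]
    - [[0,0,0],[-0.056,-0.001,0],60]
    - [[0,0,0],[-0.056,-0.001,0],60]
    - [[0,0,0],[-0.056,-0.001,0],60]
    - [[0,0,0],[-0.056,-0.001,0],60]
    - [[0,0,-0.16],[-0.03,0,0],60]
    - [[0,0,-0.17],[0,0,0],60]
    - [[0,0,-0.17],[0,0,0],60]
    - [[0,0,-0.17],[0,0,0],60]
    - [[0,0,-0.17],[0,0,0],60]
    - [[0,0,-0.17],[0,0,0],60]
    - [[0,0,-0.17],[0,0,0],60]
    - [[0,0,-0.16],[0,0,0],60]

```text
time: 76.32
eef_pos: [0.5221, -0.4011, 0.2198]
orientation: [0.068, 0.997, -0.003, 0.023]
force: [-0.8, -0.0, 0.1]
grip_width: 0.766
```

```bash
python3 p.py .5105 -.4135 .07 81.3; python3 - <<'E'
from tb import *
tubes('top'); tubes('wrist',.061,lim=(.4,.65,-.5,-.15)); tubes('top',.061,lim=(.4,.65,-.5,-.15))
E
```

```text
turn [-0.0034  0.0474  0.0149] deg2.9 shift after [ 0.0095 -0.0141  0.1498] shift before [ 0.0168 -0.0134  0.1492]
turn [-0.074  -0.0053 -3.1258] deg179.1 shift after [-0.0095  0.0141  0.1498] shift before [ 0.0168 -0.0134  0.1492]
t 76.33 pos [ 0.5221 -0.4011  0.2198] yawY 82.1 grip 0.766 F [-0.8 -0.   0.1] j [-0.77  0.27  1.57  0.03  1.26 -2.21]
top [0.4924, 0.3107, 0.1586, 0.0388] jaw yaw 2.6
top [0.5922, 0.3124, 0.1593, 0.0402] jaw yaw 2.6
wrist [0.5126, -0.4137, 0.1754, 0.0389] jaw yaw 80.9
top [0.5131, -0.4119, 0.155, 0.0408] jaw yaw 82.1
```

Emit:
servo_tool:
  steps:
    - [[-0.003,0.047,0.013],[0,0,0],60]
    - [[0,0,0],[0.008,-0.014,0.03],60]
    - [[0,0,0],[0,0,0.05],60]
    - [[0,0,0],[0,0,0.045],60]
    - [[0,0,0],[0,0,0.01],60]
    - [[0,0,0],[0,0,0],60]
    - [[0,0,0],[0,0,0],60]

```text
time: 77.35
eef_pos: [0.5154, -0.4175, 0.0904]
orientation: [0.087, 0.996, -0.004, 0.004]
force: [-0.9, -0.2, 1.0]
grip_width: 0.761
```

```bash
python3 p.py .512 -.4135 .050 81.3
```

```text
turn [-0.0073  0.0093 -0.0227] deg1.5 shift after [0.004  0.0034 0.0404] shift before [0.0044 0.0036 0.0404]
turn [0.0144 0.0114 3.1188] deg178.7 shift after [-0.004  -0.0034  0.0404] shift before [0.0044 0.0036 0.0404]
t 77.35 pos [ 0.5154 -0.4175  0.0904] yawY 80.0 grip 0.761 F [-0.9 -0.2  1. ] j [-0.79  0.43  1.62 -0.    1.08 -2.18]
```

Emit:
servo_tool:
  steps:
    - [[-0.007,0.009,-0.022],[0.004,0.0035,0.01],60]
    - [[0,0,0],[0,0,0.018],60]
    - [[0,0,0],[0,0,0.008],60]
    - [[0,0,0],[0,0,0],60]
    - [[0,0,0],[0,0,0],255]
    - [[0,0,0],[0,0,0],255]
    - [[0,0,0],[0,0,0],255]
    - [[0,0,0],[0,0,0],255]

```text
time: 78.35
eef_pos: [0.5142, -0.4144, 0.0563]
orientation: [0.076, 0.997, -0.001, 0.002]
force: [0.5, 0.2, -0.9]
grip_width: 0.428
```

Emit:
servo_tool:
  steps:
    - [[0,0,0],[0,0,-0.02],255]
    - [[0,0,0],[0,0,-0.045],255]
    - [[0,0,0],[0,0,-0.045],255]
    - [[0,0,0],[0,0,-0.03],255]
    - [[0,0,0],[0.008,0.025,0],255]
    - [[0,0,0],[0.017,0.051,0],255]
    - [[0,0,0],[0.017,0.051,0],255]
    - [[0,0,0],[0.017,0.051,0],255]
    - [[0,0,0],[0.017,0.051,0],255]
    - [[0,0,0],[0.017,0.051,0],255]
    - [[0,0,0],[0.017,0.051,0],255]
    - [[0,0,0],[0.017,0.051,0],255]
    - [[0,0,0],[0.017,0.051,0],255]
    - [[0,0,0],[0.017,0.051,0],255]
    - [[0,0,0],[0.017,0.051,0],255]
    - [[0,0,0],[0.017,0.051,0],255]
    - [[0,0,0],[0.017,0.051,0],255]
    - [[0,0,0],[0.008,0.025,0],255]
    - [[0,0,0],[0,0,0],255]

```text
time: 80.72
eef_pos: [0.4032, 0.2885, 0.2186]
orientation: [0.077, 0.997, -0.007, 0.028]
force: [1.0, -0.6, -0.1]
grip_width: 0.428
```

Emit:
servo_tool:
  steps:
    - [[0,0,0.165],[0,0,0],255]
    - [[0,0,0.165],[0,0,0],255]
    - [[0,0,0.165],[0,0,0],255]
    - [[0,0,0.165],[0,0,0],255]
    - [[0,0,0.165],[0,0,0],255]
    - [[0,0,0.165],[0,0,0],255]
    - [[0,0,0.165],[0,0,0],255]
    - [[0,0,0.165],[0,0,0],255]
    - [[0,0,0],[0,0,0],255]
    - [[0,0,0],[0,0,0],255]

```text
time: 81.98
eef_pos: [0.4083, 0.277, 0.2279]
orientation: [0.691, 0.722, 0.016, 0.032]
force: [0.1, 0.0, -1.5]
grip_width: 0.432
```

```bash
python3 p.py .390 .294 .06 2.7
```

```text
turn [ 0.0668  0.0236 -0.0019] deg4.1 shift after [ 0.0179 -0.0174  0.1679] shift before [ 0.0218 -0.0286  0.1659]
turn [ 0.0371 -0.1049  3.1377] deg179.9 shift after [-0.0179  0.0174  0.1679] shift before [ 0.0218 -0.0286  0.1659]
t 81.97 pos [0.4083 0.277  0.2279] yawY 2.6 grip 0.432 F [ 0.1  0.  -1.5] j [ 0.48 -0.1   1.95 -0.05  1.24  0.46]
```

Emit:
servo_tool:
  steps:
    - [[0.066,0.023,0],[0,0,0],255]
    - [[0,0,0],[0.018,-0.017,0.03],255]
    - [[0,0,0],[0,0,0.05],255]
    - [[0,0,0],[0,0,0.045],255]
    - [[0,0,0],[0,0,0.02],255]
    - [[0,0,0],[0,0,0],255]
    - [[0,0,0],[0,0,0],255]

```text
time: 82.85
eef_pos: [0.3944, 0.2944, 0.0838]
orientation: [0.687, 0.727, 0.004, 0.002]
force: [0.7, 0.8, -0.8]
grip_width: 0.429
```

```bash
python3 p.py .390 .294 .018 2.7
```

```text
turn [ 0.0078 -0.0027  0.0092] deg0.7 shift after [-0.0002 -0.0045  0.0658] shift before [-0.0003 -0.005   0.0658]
turn [ 0.0042  0.0122 -3.1324] deg179.5 shift after [0.0002 0.0045 0.0658] shift before [-0.0003 -0.005   0.0658]
t 82.85 pos [0.3944 0.2944 0.0838] yawY 3.2 grip 0.429 F [ 0.7  0.8 -0.8] j [ 0.5   0.12  2.04 -0.    0.98  0.44]
```

Emit:
servo_tool:
  steps:
    - [[0.008,-0.003,0.009],[0,-0.0045,0.018],255]
    - [[0,0,0],[0,0,0.022],255]
    - [[0,0,0],[0,0,0.016],255]
    - [[0,0,0],[0,0,0.008],255]
    - [[0,0,0],[0,0,0.003],255]
    - [[0,0,0],[0,0,0.002],255]

```text
time: 83.6
eef_pos: [0.3931, 0.2961, 0.018]
orientation: [0.69, 0.724, 0.001, 0.001]
force: [-8.2, -5.4, 21.8]
grip_width: 0.424
```

Contact with the floor; release, rise and look.

Emit:
servo_tool:
  steps:
    - [[0,0,0],[0,0,0],200]
    - [[0,0,0],[0,0,0],60]
    - [[0,0,0],[0,0,0],60]
    - [[0,0,0],[0,0,0],60]
    - [[0,0,0],[0,0,-0.02],60]
    - [[0,0,0],[0,0,-0.05],60]
    - [[0,0,0],[0,0,-0.05],60]
    - [[0,0,0],[0,0,-0.05],60]
    - [[0,0,0],[-0.04,0,-0.03],60]
    - [[0,0,0],[-0.05,0,0],60]
    - [[0,0,0],[-0.05,0,0],60]
    - [[0,0,0],[-0.02,0,0],60]
    - [[0,0,0],[0,0,0],60]
    - [[0,0,0],[0,0,0],60]

```text
time: 85.35
eef_pos: [0.4021, 0.1327, 0.2264]
orientation: [0.689, 0.724, 0.005, 0.003]
force: [0.9, 0.9, 0.1]
grip_width: 0.764
```

```bash
python3 - <<'E'
from tb import *
tubes('top'); tubes('wrist')
t=cap('top');b=cap('side')
cv2.imwrite('pics/c10.png',np.hstack([cv2.resize(t['color'][:,:,::-1],(450,338)),cv2.resize(b['color'][100:330,170:400,::-1],(345,338))]))
E
```

```text
top [0.5924, 0.3114, 0.1615, 0.0401] jaw yaw 2.5
wrist [0.5933, 0.2805, 0.1176, 0.0447] jaw yaw 2.4
wrist [0.4937, 0.2758, 0.1099, 0.0407] jaw yaw 2.6
wrist [0.3957, 0.275, 0.0999, 0.0389] jaw yaw 2.2
```

View pics/c10.png

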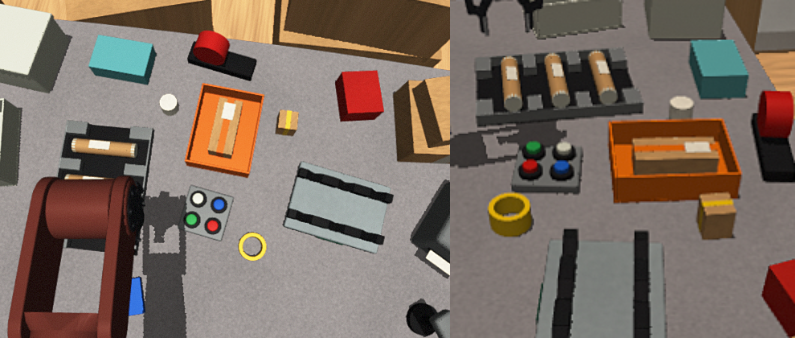

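```bash
python3 -c "
from h import *
print(env.get_obs()['qvel'].round(3)); print(env.hand_in())"
```

```text
[-0.001 -0.001 -0.001 -0.002  0.    -0.003]
the job is handed in; nothing more can be done
None
```

I handed the job in at about 85 s of the 210 s allowed, with every step carried out; hand-in gives no verdict, so success is not confirmed.

- **Carton:** I laid it flat in the crate. It still lay flat there in the last picture.
- **Keys:** I pressed white with the scale empty, then blue and green with all three tubes seated. Each went down to a hard stop, at a TCP height of about 0.036 m with 12–16 N. The first white press spiked to about 67 N, under the 120 N wrist limit. I pressed it a second time to be sure. I never went near the red key.
- **Tubes on the scale:** I lowered all three into their own grooves until the bars carried them, with 15–20 N of contact before letting go. They measured parallel and about 85 mm apart.
- **Knocked tube:** The middle tube slid about 12 mm along its groove around the time of the blue press. It stayed seated and inside the 25 mm limit, so I left it there.
- **Back in the tray:** The last pictures show one tube in each bay, at x of about 0.395, 0.493 and 0.592 m. That is within about 5 mm of the bay lines. All keys are up, the scale is empty, the bystanders have not visibly moved, and the arm is clear.
- **Disagreeing checks:** The top and wrist views differed by 4–10 mm in the tubes' y position, which is viewing bias and partial occlusion. In the last look the arm hid two of the tubes from the top camera, and the wrist view cut off their ends. For those two, the side picture and the release poses are the evidence.

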